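# Pack the bench bottles and flag the crate as ready

## Robot

A 7-joint arm with a two-finger parallel gripper is mounted at the origin on the work surface. World frame = base frame: x ahead of the robot, y to its left, z up, the work surface at z = 0. Lengths are in m, angles in rad, forces in N, time in s.
With the tool pointing down it reaches from about 0.4 to 0.925 m from the base axis. Payload 5.6 kg.
Tool frame: the origin (TCP) lies between the finger pads; the fingertips stand 25 mm ahead of it and the grasp point (between the pads) lies 6 mm ahead of it; z points along the fingers, y is the line along which they close (so a half turn about z gives the same grasp; the last joint's range is limited). The gripper opens to 85 mm and grips with 20 to 120 N. Pads are 22 mm wide; open, the fingers measure 114 mm over their backs; the gripper's body (76 mm by 85 mm) begins 54 mm behind the grasp point. The pads swing forward as they close: fully open they stand 13 mm farther back than shut.
Start: joints at [-1.379, 0.468, -0.012, 1.603, 0.006, 1.071, -0.056], TCP at [0.151, 0.632, 0.256] pointing down, gripper open.
Joint ranges: [-2.53, 2.53], [-0.31, 2.02], [-1.57, 1.55], [0.28, 2.44], [-1.29, 4.43], [0.15, 1.84], [-2.92, 2.92]. Speed limits (rad/s): [2.57, 2.57, 3.14, 3.14, 3.14, 3.14, 3.14].

## Interface

Orientations are given as a unit quaternion [w, x, y, z].
In Python, from bench import ctrl, eyes, close_job gives the robot as it stands. The module is installed in compiled form; this text tells all that it offers.
- The arm moves only by the tool send_rows, never from a script. Its argument "moves" is a list that holds one entry, the list of rows, each a list of 6 numbers: the shift along the tool's x, y, z each as a share of 40 mm, from -1 to 1, then the turn, a rotation vector about the tool's x, y, z each as a share of pi/2 rad, from -1 to 1. A call has exactly 10 rows; each row shifts and turns the commanded pose from where the row before left it, along the tool's axes as they then stand; what a row does not reach is not made up. A row lasts 1/12 s, in which the tool goes at most 41.7 mm and 7.16 degrees, less where a joint would pass 70% of its speed; a pose out of reach is approached as far as the arm can. A call with a number of a shift or a turn outside -1 to 1 is refused whole. A call with a gripper value outside its range is refused whole. "jaw" is the opening, from -1 (shut) to 1 (fully open), set as the call begins (left out, the last holds). The fingers move at their own pace and stop on an object; "grip_force" is the grip in N (left out, the last holds). Time passes only in rows, so rows that do not move let the fingers close, or fill a call up. It gives the time, the measured TCP pose, the force, the opening and the grip force at its end, in the units of the state.
- ctrl.get_state(): the state, without advancing time (a new reading comes with each control period).
- eyes.capture(name): name is "side" or "top" or "wrist"; returns (picture, depth): 384x512x3 uint8, red, green, blue; 384x512 float32, m along the optical axis (not along the pixel's ray), 0 where there is no reading.
- eyes.camera_info(name): a dict with "mtx" (3x3 intrinsics, pixels), "k1" (the pictures are not rectified: a ray, as slopes to the right and down, at radius r is drawn at 1 + k1 r^2 times it, then the intrinsics apply), "R" (3x3) and "t" (3): a world point X has camera coordinates R X + t; the wrist camera has in their place "tool_from_camera" (4x4, takes a point from camera to tool coordinates, whose origin is the TCP and whose axes are the flange's). Camera axes: x right, y down, z forward; pixel columns grow to the right and rows downward; lengths in m; the calibration is good to about 2 mm. A picture is of the moment at which its call begins: read the wrist's pose just before it. camera_info takes no time and is no camera call.
- close_job(): hands the job in; it is judged then, once.
The state is a dict: "time_s": time; "qpos": joint angles; "qvel": joint speeds; "effort": joint torques, N m; "eef_pos": TCP position; "ee_rot": TCP orientation; "ft_force": force on the tool from outside, world axes, zero at the start; "wrist_torque": the same for the moment, N m; "width": finger opening in m; "gripper_force": force on a finger pad.
Only numpy, scipy, OpenCV 4.12 (cv2) and the standard library are available. Lean on these libraries where they do the work, as an engineer would, in place of code of your own. Each camera call takes 0.05 s, during which the arm holds its last target. There are 200 camera calls.

## Task

Pack the three capped bottles upright into free cells of the blue divided crate, one to a cell, setting them down rather than dropping them. Then take the red status hanger by its tab, hook it onto the rail at the yellow band, and slide it along the rail, without taking it off, to the green band, where it is left hanging centred on the band. Leave the tins in their cells, and do not disturb the loupes, the screwdriver or the dish.

Things in the scene. Friction and masses are not known exactly. Their poses are not given: they have to be found in the camera images.
- crate: blue plastic crate, open on top, fixed to the bench, 148 x 218 mm outside (its x, y) and 60 mm tall, outer and inner walls 5 mm, floor 5 mm thick; 2 cells along its x by 3 along its y, each 66 mm square inside, centres at x = -36, +36 mm and y = -71, 0, +71 mm in its frame; the dividers are as tall as the sides. Origin at the centre of its underside
- pad1: flat white disc 48 mm across, 1 mm thick and fixed to the crate's floor, that marks a free cell (four cells are free, and which four varies); origin at the centre of that cell, 5 mm above the bench at the inner floor's level
- pad2: flat white disc 48 mm across, 1 mm thick and fixed to the crate's floor, that marks a free cell (four cells are free, and which four varies); origin at the centre of that cell, 5 mm above the bench at the inner floor's level
- pad3: flat white disc 48 mm across, 1 mm thick and fixed to the crate's floor, that marks a free cell (four cells are free, and which four varies); origin at the centre of that cell, 5 mm above the bench at the inner floor's level
- pad4: flat white disc 48 mm across, 1 mm thick and fixed to the crate's floor, that marks a free cell (four cells are free, and which four varies); origin at the centre of that cell, 5 mm above the bench at the inner floor's level
- bottle_amber: upright closed bottle, amber body and black cap; body 52 mm diameter up to 70 mm, sloping shoulder, then a cylindrical cap 34 mm diameter from 86 to 120 mm above its foot (120 mm tall in all), about 0.22 kg; origin at the centre of its underside, z up. The three bottles may swap places
- bottle_green: upright closed bottle, green body and white cap; body 52 mm diameter up to 70 mm, sloping shoulder, then a cylindrical cap 34 mm diameter from 86 to 120 mm above its foot (120 mm tall in all), about 0.22 kg; origin at the centre of its underside, z up. The three bottles may swap places
- bottle_white: upright closed bottle, white body and red cap; body 52 mm diameter up to 70 mm, sloping shoulder, then a cylindrical cap 34 mm diameter from 86 to 120 mm above its foot (120 mm tall in all), about 0.22 kg; origin at the centre of its underside, z up. The three bottles may swap places
- tin_a: round brushed-metal tin with a lid, 56 mm diameter, 75 mm tall, already standing in one cell of the crate (which cell varies); origin at the centre of its underside, z up. Leave it there
- tin_b: round brushed-metal tin with a lid, 56 mm diameter, 75 mm tall, already standing in one cell of the crate (which cell varies); origin at the centre of its underside, z up. Leave it there
- hanger: red status hanger, 0.16 kg, standing loose. From the side a C: steel foot (x -28 to +36 mm, 64 mm wide in y, 10 mm high), upright back plate 50 mm wide at x -20 to -14, a flat arm above (underside at height 130, 8 thick, x -20 to +20), a lip under its end (x +14 to +20, down to height 108). Open at +x between foot and lip. Origin under the foot at the mouth's middle, z up
- hanger_hook (a point): middle of the underside of the hanger's arm, 130 mm above the hanger's origin: the point that rests on top of the rail. The rail enters from +x below the lip, then the hanger is lowered so that the bar lies in the 28 mm wide mouth between back plate and lip
- hanger_tab (a point): middle of the grip tab that stands on the hanger's arm, to be taken from above: 12 mm thick along the hanger's x, 34 mm wide along y, 138 to 183 mm above the hanger's origin; this point is at 160 mm
- rail: fixed horizontal steel bar along its own y, 12 mm diameter, 340 mm long between two 14 mm posts with 64 mm feet, the bar's top 190 mm above the bench (black end balls reach 194 mm). Origin on the bench below the bar's middle; its +y end is the left one seen from the robot
- rail_yellow (a point): top of the rail at the middle of the yellow band (24 mm wide), 100 mm from the rail's middle towards its +y end
- green_band: the green band on the rail, 24 mm wide, thin as paint, 50 to 110 mm from the rail's middle towards its -y end (varies); origin at its middle on top of the bar, axes as the rail's
- loupe_a: green bench loupe standing on its wide rim, 56 mm diameter, 50 mm tall, loose; origin at the centre of its underside. A bystander: leave it alone
- loupe_b: green bench loupe standing on its wide rim, 56 mm diameter, 50 mm tall, loose; origin at the centre of its underside. A bystander: leave it alone
- driver: torque screwdriver, brass handle and steel shank, 115 mm long, 18 mm thick, lying loose along its x; origin near its middle on the bench. A bystander: leave it alone
- dish: white round parts dish, 110 mm diameter, 18 mm tall, loose; origin at the centre of its underside. A bystander: leave it alone

How it is judged:
On the way, in this order (a step that is already met when the one before it is completed fails the run):
1. all three bottles stand upright on the floor of free cells of the crate, let go (x of bottle_amber in the frame of crate between -0.062 and 0.062 m and y of bottle_amber in the frame of crate between -0.1 and 0.1 m and z of each of bottle_amber, bottle_green, bottle_white in the frame of crate below 0.012 m and angle between each of bottle_amber, bottle_green, bottle_white's own z axis and vertical below 0.12 rad and x of bottle_green in the frame of crate between -0.062 and 0.062 m and y of bottle_green in the frame of crate between -0.1 and 0.1 m and x of bottle_white in the frame of crate between -0.062 and 0.062 m and y of bottle_white in the frame of crate between -0.1 and 0.1 m and contact force between the fingers and bottle_amber below 0.1 N and contact force between the fingers and bottle_green below 0.1 N and contact force between the fingers and bottle_white below 0.1 N), for 0.2 s.
2. the hanger is hooked on the rail at the yellow band (within 30 mm of it) (x of hanger_hook in the frame of rail between -0.017 and 0.017 m and z of hanger_hook in the frame of rail between 0.182 and 0.199 m and y of hanger_hook in the frame of rail between 0.07 and 0.13 m), for 0.2 s.
3. the hanger slides past the middle of the rail, still hooked on it (x of hanger_hook in the frame of rail between -0.017 and 0.017 m and z of hanger_hook in the frame of rail between 0.182 and 0.199 m and y of hanger_hook in the frame of rail between -0.015 and 0.05 m), for 0.05 s.
4. the hanger hangs on the rail at the green band (within 15 mm of its middle) (x of hanger_hook in the frame of rail between -0.017 and 0.017 m and z of hanger_hook in the frame of rail between 0.182 and 0.199 m and y of hanger_hook in the frame of green_band between -0.015 and 0.015 m), for 0.2 s.
At the end, for the whole second after the job is handed in: The three bottles and the two tins stand upright (within 7 degrees) on the crate's floor, each in its own cell, at rest; the hanger hangs from the rail by its hook (arm resting on the bar, tilted less than 14 degrees, at rest) with its middle within 15 mm of the middle of the green band (all of step 4 and x of bottle_amber in the frame of crate between -0.062 and 0.062 m and y of bottle_amber in the frame of crate between -0.1 and 0.1 m and z of each of bottle_amber, bottle_green, bottle_white, tin_a, tin_b in the frame of crate below 0.012 m and angle between each of bottle_amber, bottle_green, bottle_white, tin_a, tin_b's own z axis and vertical below 0.12 rad and x of bottle_green in the frame of crate between -0.062 and 0.062 m and y of bottle_green in the frame of crate between -0.1 and 0.1 m and x of bottle_white in the frame of crate between -0.062 and 0.062 m and y of bottle_white in the frame of crate between -0.1 and 0.1 m and x of tin_a in the frame of crate between -0.062 and 0.062 m and y of tin_a in the frame of crate between -0.1 and 0.1 m and x of tin_b in the frame of crate between -0.062 and 0.062 m and y of tin_b in the frame of crate between -0.1 and 0.1 m and angle between hanger's own z axis and vertical below 0.25 rad and contact force between hanger and rail above 0.3 N and linear speed of hanger below 0.05 m/s and linear speed of each of bottle_amber, bottle_green, bottle_white below 0.03 m/s); the robot touches nothing.
It fails at once if a bottle or the hanger is dropped or knocked over (moves faster than 0.6 m/s with no finger on it, or a bottle tilts over 40 degrees) ((linear speed of bottle_amber above 0.6 m/s and contact force between the fingers and bottle_amber below 0.05 N) or (linear speed of bottle_green above 0.6 m/s and contact force between the fingers and bottle_green below 0.05 N) or (linear speed of bottle_white above 0.6 m/s and contact force between the fingers and bottle_white below 0.05 N) or (linear speed of hanger above 0.6 m/s and contact force between the fingers and hanger below 0.05 N) or angle between any of bottle_amber, bottle_green, bottle_white's own z axis and vertical above 0.7 rad).
It fails at once if a tin is taken out of its cell or tipped (moved over 30 mm or tilted over 20 degrees) (distance of any of tin_a, tin_b from where it was at the start of the episode above 0.03 m or angle between any of tin_a, tin_b's own z axis and vertical above 0.35 rad).
It fails at once if a loupe, the screwdriver or the dish is shifted more than 30 mm (distance of any of loupe_a, loupe_b, driver, dish from where it was at the start of the episode above 0.03 m).
It also fails if it takes over 72 s, if anything falls off the work surface, if the arm or the gripper's body presses on something with over 40 N, if the wrist force passes 120 N, or if a joint passes its speed limit or range.

## Working session

There is one attempt and no reset: what is moved stays moved. The work goes in short steps, Python scripts to look and compute and a tool call to move; the robot and the scene stay as the last step left them, time stands still between calls to the robot, and variables do not carry over. Pictures are saved under pics/ and viewed, at most 10 in all, crops included, and the job is handed in when it is done.

Besides the shell and the picture viewer there is one more tool, called as name(argument=value, ...), one argument or row to a line, values as JSON. send_rows: Moves the arm, as the interface text tells. Shift numbers are shares of 40 mm and turn numbers shares of pi/2 rad, none past 1 either way. Its arguments: {"type":"object","properties":{"moves":{"type":"array","items":{"type":"array","items":{"type":"array","items":{"type":"number","minimum":-1,"maximum":1}}}},"jaw":{"type":"number"},"grip_force":{"type":"number"}},"required":["moves"]}

```bash
mkdir -p pics
cat > h.py <<'E'
import numpy as np, cv2
from bench import ctrl, eyes, close_job
from scipy.spatial.transform import Rotation as Ro
def cap(n,tag):
    s=ctrl.get_state(); im,d=eyes.capture(n); 
    np.savez(f'{tag}.npz',im=im,d=d,p=s['eef_pos'],q=s['ee_rot'])
    cv2.imwrite(f'pics/{tag}.png',im[:,:,::-1]); return im,d
def cloud(n,tag):
    z=np.load(f'{tag}.npz'); d=z['d']; c=eyes.camera_info(n); K=np.array(c['mtx']); k=c['k1']
    v,u=np.mgrid[:384,:512]; x=(u-K[0,2])/K[0,0]; y=(v-K[1,2])/K[1,1]; rd=np.hypot(x,y); r=rd.copy()
    for _ in range(20): r=rd/(1+k*r*r)
    s=np.where(rd>0,r/np.maximum(rd,1e-9),1); P=np.stack([x*s*d,y*s*d,d],-1)
    if n=='wrist':
        T=np.array(c['tool_from_camera']); P=P@T[:3,:3].T+T[:3,3]; q=z['q']
        P=P@Ro.from_quat([q[1],q[2],q[3],q[0]]).as_matrix().T+z['p']
    else: P=(P-np.array(c['t']))@np.array(c['R'])
    P[d==0]=np.nan
    return z['im'],P
E
python3 - <<'E'
from h import *
cap('top','top0');cap('side','side0')
s=ctrl.get_state();print(s)
for n in('top','side','wrist'):print(n,eyes.camera_info(n))
E
```

```text
{'time_s': 0.1, 'qpos': array([-1.37897307,  0.46834013, -0.0116156 ,  1.60354265,  0.00600529,
        1.07141674, -0.05627854]), 'qvel': array([ 0.00022454, -0.00266931,  0.00058818, -0.00139356, -0.00247755,
       -0.00065977, -0.00190169]), 'effort': array([ 9.86139639e-04, -5.33525920e+01,  2.16036185e-02, -2.51971722e+01,
        1.14976373e-02,  4.17256597e-03,  2.04501043e-05]), 'eef_pos': array([0.15118144, 0.63168594, 0.25539585]), 'ee_rot': array([-3.91931982e-05,  1.17156404e-01,  9.93113124e-01, -8.35251368e-04]), 'ft_force': array([-1.12777226, -0.52426565, -0.17637252]), 'wrist_torque': array([-0.01460957, -0.07710107, -0.03785028]), 'gripper_force': 0.0, 'width': 0.08563953118701663}
top {'mtx': array([[434.32372855,   0.        , 259.41397022],
       [  0.        , 434.32372855, 190.61032948],
       [  0.        ,   0.        ,   1.        ]]), 'k1': -0.06335625326704024, 'R': array([[ 0.11609826, -0.99322883, -0.0042045 ],
       [-0.97334152, -0.11292856, -0.19963321],
       [ 0.19780665,  0.02726948, -0.97986168]]), 't': array([-0.0306378 ,  0.56733805,  1.349
[... 267 characters left out ...]
.3798893 , -0.538177  , -0.7523627 ],
       [ 0.41183874,  0.62988075, -0.65851279]]), 't': array([-0.47246641,  0.34305591,  0.81737809])}
wrist {'mtx': array([[280.56691576,   0.        , 253.12973767],
       [  0.        , 280.56691576, 197.3192834 ],
       [  0.        ,   0.        ,   1.        ]]), 'k1': -0.058135019806257855, 'tool_from_camera': array([[-3.48176560e-04, -9.54026143e-01, -2.99723203e-01,
         7.66456495e-02],
       [ 9.99999911e-01, -4.04043927e-04,  1.24421267e-04,
        -4.99252398e-04],
       [-2.39802481e-04, -2.99723132e-01,  9.54026198e-01,
        -1.17894329e-01],
       [ 0.00000000e+00,  0.00000000e+00,  0.00000000e+00,
         1.00000000e+00]])}
```

View pics/top0.png

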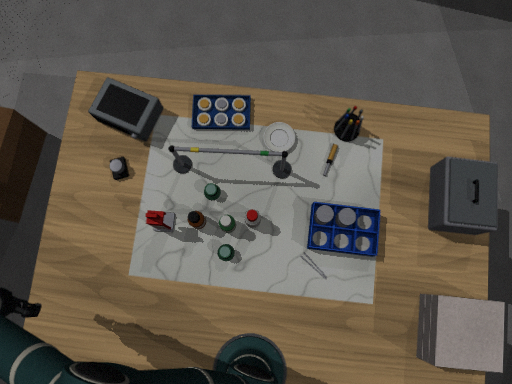

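View pics/side0.png

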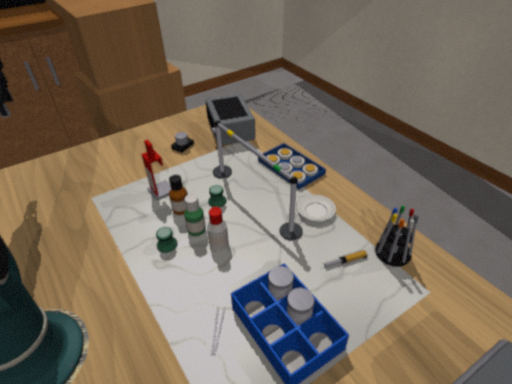

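The top view shows the hanger at (158,218), bottles amber (196,219), green (227,223) and white (252,216), loupes at (212,190) and (226,253), and the rail from (172,149) to (285,154). The crate is at (343,230), with tins in its far row at (325,213) and (347,217). The side view agrees.

Run:
```python
from h import *
import cv2
im,P=cloud('top','top0')
X,Y,Z=P[...,0],P[...,1],P[...,2]
def reg(n,u0,u1,v0,v1,zl,zh,show=0):
    m=np.zeros(Z.shape,bool); m[v0:v1,u0:u1]=1; m&=(Z>zl)&(Z<zh)
    q=P[m]; 
    (c,r,a)=cv2.minAreaRect(q[:,:2].astype(np.float32))
    cc,rad=cv2.minEnclosingCircle(q[:,:2].astype(np.float32))
    print(n,len(q),'med',q.mean(0).round(4),'rect',np.round(c,4),np.round(r,4),round(a,1),'circ',np.round(cc,4),round(rad,4))
reg('table',200,220,260,280,-.1,.1)
reg('amber',183,208,205,232,.11,.14)
reg('green',215,240,208,235,.11,.14)
reg('white',243,265,205,232,.11,.14)
reg('crate',300,390,195,265,.05,.068)
reg('tinA',315,336,203,224,.07,.1)
reg('tinB',337,359,205,228,.07,.1)
reg('tab',140,180,200,235,.16,.2)
reg('arm',140,180,200,235,.125,.145)
reg('foot',140,180,200,235,.005,.015)
reg('rail',180,280,140,160,.17,.2)
reg('loA',200,225,178,202,.04,.06)
reg('loB',215,240,242,264,.04,.06)
reg('dish',258,302,118,150,.008,.025)
reg('driver',318,342,140,180,.008,.03)
cv2.imwrite('pics/c1.png',cv2.resize(im[130:275,130:300,::-1],None,fx=4.4,fy=4,interpolation=2))
ims,PS=cloud('side','side0')
# bands
for n,I,Q in(('top',im,P),('side',ims,PS)):
    h=cv2.cvtColor(I,cv2.COLOR_RGB2HSV)
    for b,(l,u) in{'yel':(20,35),'grn':(45,75)}.items():
        m=(h[...,0]>=l)&(h[...,0]<=u)&(h[...,1]>140)&(h[...,2]>60)&(Q[...,2]>.165)&(Q[...,2]<.205)
        if m.any():print(n,b,m.sum(),Q[m].mean(0).round(4),Q[m].min(0).round(4),Q[m].max(0).round(4))
```

```text
table 400 med [0.2988 0.1681 0.0007] rect [0.299  0.1681] [0.0614 0.0635] 6.8 circ [0.2989 0.1679] 0.044
amber 101 med [0.4514 0.2262 0.1199] rect [0.4517 0.2262] [0.0317 0.0313] 1.0 circ [0.4522 0.2273] 0.0174
green 98 med [0.4508 0.1265 0.1202] rect [0.4515 0.127 ] [0.0309 0.031 ] 4.8 circ [0.4511 0.1269] 0.0168
white 94 med [0.477  0.0481 0.1197] rect [0.4769 0.0473] [0.0305 0.0307] 7.4 circ [0.4774 0.0484] 0.0166
crate 626 med [ 0.4782 -0.2494  0.0569] rect [ 0.4774 -0.2489] [0.2181 0.1494] 89.4 circ [ 0.4768 -0.2476] 0.1295
tinA 250 med [ 0.5134 -0.1783  0.0796] rect [ 0.5134 -0.1783] [0.0533 0.0538] 50.6 circ [ 0.5137 -0.178 ] 0.028
tinB 248 med [ 0.5128 -0.2491  0.0794] rect [ 0.5131 -0.2486] [0.0529 0.0549] 89.6 circ [ 0.5137 -0.2494] 0.0284
tab 63 med [0.4322 0.3384 0.1803] rect [0.433 0.34 ] [0.0125 0.0348] 4.3 circ [0.4335 0.3401] 0.018
arm 167 med [0.431  0.3358 0.1379] rect [0.4326 0.339 ] [0.0402 0.0517] 2.7 circ [0.4338 0.3392] 0.0314
foot 273 med [0.4457 0.3372 0.0089] rect [0.4504 0.3558] [0.1147 0.1317] 6.7 circ [0.4498 0.3536] 0.0829
rail 408 med [0.6503 0.136  0.1888] rect [0.6513 0.1355] [0.0146 0.2985] 3.7 circ [0.6483 0.1353] 0.1493
loA 132 med [0.5553 0.1941 0.0505] rect [0.5554 0.1937] [0.0403 0.0393] 34.4 circ [0.5545 0.1949] 0.0219
loB 144 med [0.36   0.1224 0.0499] rect [0.36   0.1228] [0.0408 0.0403] 52.2 circ [0.3608 0.123 ] 0.0216
dish 467 med [ 0.7762 -0.0085  0.0137] rect [0.7785 0.0073] [0.1421 0.1094] 68.0 circ [ 0.7896 -0.001 ] 0.0748
driver 155 med [ 0.7199 -0.1904  0.0144] rect [ 0.7115 -0.1865] [0.1375 0.0678] 1.5 circ [ 0.7132 -0.1814] 0.073
top yel 32 [0.6426 0.2391 0.1898] [0.6369 0.2282 0.1853] [0.6487 0.2503 0.1973]
top grn 21 [0.6564 0.0307 0.1902] [0.6524 0.022  0.1835] [0.6618 0.0404 0.1952]
side yel 34 [0.6425 0.206  0.1889] [ 0.6349 -0.0322  0.181 ] [0.666  0.2496 0.1949]
side grn 25 [0.6516 0.0284 0.1883] [0.6487 0.0184 0.1835] [0.656  0.0406 0.1913]
```

View pics/c1.png

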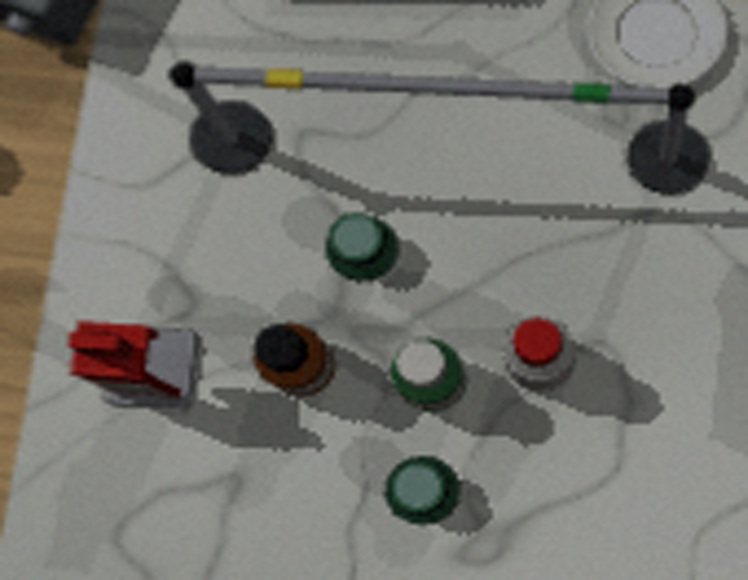

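Run:
```python
from h import *
im,P=cloud('side','side0'); im0,P0=cloud('top','top0')
for I,Q in((im,P),(im0,P0)):
    m=(abs(Q[...,0]-.44)<.06)&(abs(Q[...,1]-.338)<.05)
    for a,b in((.004,.016),(.016,.05),(.05,.1),(.1,.128),(.128,.145),(.145,.19)):
        k=m&(Q[...,2]>a)&(Q[...,2]<b)
        if k.sum()>2:
            q=Q[k];print(a,b,k.sum(),np.percentile(q[:,:2],[2,50,98],axis=0).round(3).tolist(),np.median(I[k],axis=0))
c=eyes.camera_info('side');print(-np.array(c['R']).T@c['t'])
c=cv2.resize(im[130:275,130:300,::-1],None,fx=4.4,fy=4,interpolation=2);cv2.imwrite('pics/c2.png',c)
# rail
q=P0[140:160,176:284].reshape(-1,3);q=q[(q[:,2]>.182)&(q[:,2]<.196)]
for s,e in((.02,.1),(.1,.18),(.18,.26)):
    k=q[(q[:,1]>s)&(q[:,1]<e)];print(np.median(k,axis=0).round(4))
print('rail ends',q[:,1].min(),q[:,1].max(), np.polyfit(q[:,1],q[:,0],1))
q=P[90:220,200:320].reshape(-1,3);q=q[(q[:,2]>.182)&(q[:,2]<.196)&(abs(q[:,0]-.65)<.03)]
print('rail side',q[:,1].min(),q[:,1].max(), np.polyfit(q[:,1],q[:,0],1))
```

```text
0.004 0.016 253 [[0.403, 0.298], [0.436, 0.331], [0.464, 0.37]] [139. 135. 140.]
0.016 0.05 58 [[0.41, 0.311], [0.413, 0.322], [0.419, 0.356]] [89.  64.5 61.5]
0.05 0.1 94 [[0.411, 0.31], [0.412, 0.325], [0.419, 0.361]] [90.  69.5 64. ]
0.1 0.128 79 [[0.412, 0.31], [0.414, 0.321], [0.452, 0.36]] [88. 25. 16.]
0.128 0.145 156 [[0.412, 0.31], [0.427, 0.324], [0.452, 0.359]] [114.5  18.   11.5]
0.145 0.19 109 [[0.426, 0.318], [0.43, 0.326], [0.438, 0.351]] [101.  18.  12.]
0.004 0.016 306 [[0.383, 0.291], [0.44, 0.327], [0.495, 0.38]] [102. 103. 107.]
0.016 0.05 23 [[0.41, 0.314], [0.413, 0.329], [0.451, 0.363]] [47. 39. 38.]
0.05 0.1 35 [[0.411, 0.313], [0.413, 0.332], [0.418, 0.359]] [46. 41. 39.]
0.1 0.128 24 [[0.412, 0.314], [0.414, 0.323], [0.452, 0.36]] [44.5 12.  11.5]
0.128 0.145 164 [[0.413, 0.314], [0.426, 0.334], [0.453, 0.364]] [111.5  19.   18. ]
0.145 0.19 75 [[0.426, 0.323], [0.431, 0.338], [0.439, 0.357]] [114.  16.  16.]
[ 0.18503697 -0.59481376  0.78802076]
[0.6549 0.0582 0.1891]
[0.6499 0.1416 0.1893]
[0.6454 0.2235 0.1891]
rail ends -0.026075400192815207 0.2961836375234019 [-0.05962687  0.65847199]
rail side -0.041661367306000376 0.3139030473594941 [-0.06383025  0.65525496]
```

View pics/c2.png

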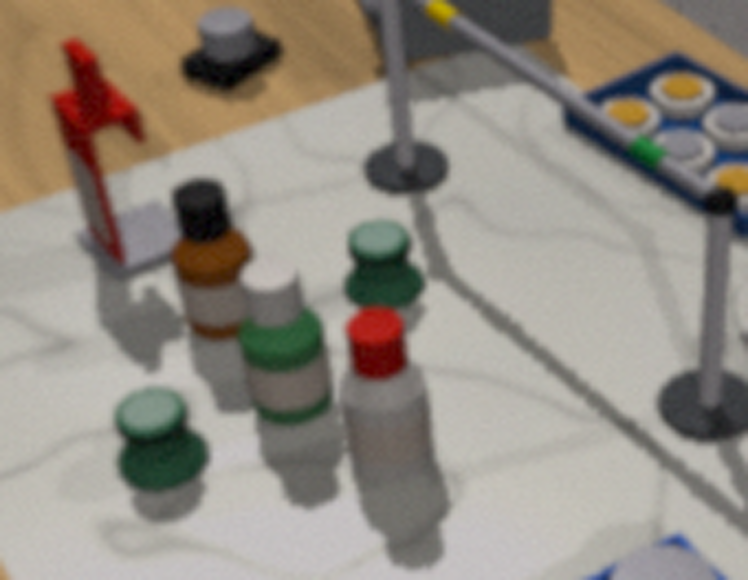

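The crop shows the hanger's back plate on the robot's side, with its mouth opening towards +x, almost parallel to the rail (about 3.5° yaw). The cell positions are also clear: the near row is free at x≈0.4415, y≈-0.178, -0.249 and -0.320. I'll plan the first move to above the white bottle.

```bash
cat >> h.py <<'E'
def psi_of(s):
    q=s['ee_rot'];M=Ro.from_quat([q[1],q[2],q[3],q[0]]).as_matrix();return np.arctan2(M[1,1],M[0,1]),M
def plan(wps,p=None,psi=None):
    """wps: list of (x,y,z,psi_deg,N); prints rows in shares, error feedback with rounding"""
    s=ctrl.get_state()
    if p is None:p=np.array(s['eef_pos'])
    if psi is None:psi=psi_of(s)[0]
    p=np.array(p,float)
    out=[]
    for x,y,z,a,N in wps:
        p0=p.copy();a0=psi;T=np.array([x,y,z])
        for i in range(1,N+1):
            w=p0+(T-p0)*i/N; da=(a0+(np.radians(a)-a0)*i/N)-psi
            t=round(float(-da/(np.pi/2)),3)
            B=np.array([[-np.sin(psi),np.cos(psi),0],[np.cos(psi),np.sin(psi),0],[0,0,-1]])
            r=np.round(B@(w-p)/.04,2); assert abs(r).max()<=1,(r,)
            p=p+B.T@r*.04; psi-=t*np.pi/2
            out.append([*[float(v)+0. for v in r],0,0,t])
    while len(out)%10: out.append([0]*6)
    for i in range(0,len(out),10): print(out[i:i+10])
E
python3 - <<'E'
from h import *
plan([(.477,.048,.235,0,18),(.477,.048,.195,0,2)])
E
```

```text
[[-0.63, -0.68, 0.03, 0, 0, 0.047], [-0.68, -0.64, 0.03, 0, 0, 0.047], [-0.72, -0.58, 0.02, 0, 0, 0.048], [-0.76, -0.53, 0.03, 0, 0, 0.047], [-0.8, -0.47, 0.03, 0, 0, 0.047], [-0.84, -0.41, 0.03, 0, 0, 0.047], [-0.86, -0.34, 0.03, 0, 0, 0.048], [-0.88, -0.28, 0.03, 0, 0, 0.047], [-0.91, -0.22, 0.02, 0, 0, 0.047], [-0.91, -0.15, 0.03, 0, 0, 0.047]]
[[-0.93, -0.07, 0.03, 0, 0, 0.048], [-0.93, -0.01, 0.03, 0, 0, 0.047], [-0.92, 0.06, 0.03, 0, 0, 0.047], [-0.92, 0.12, 0.03, 0, 0, 0.047], [-0.91, 0.2, 0.02, 0, 0, 0.048], [-0.89, 0.26, 0.03, 0, 0, 0.047], [-0.87, 0.33, 0.03, 0, 0, 0.047], [-0.84, 0.39, 0.03, 0, 0, 0.047], [0.0, 0.0, 0.5, 0, 0, 0.0], [0.0, 0.0, 0.5, 0, 0, 0.0]]
```

send_rows(
  moves=[
    [[-0.63, -0.68, 0.03, 0, 0, 0.047], [-0.68, -0.64, 0.03, 0, 0, 0.047], [-0.72, -0.58, 0.02, 0, 0, 0.048], [-0.76, -0.53, 0.03, 0, 0, 0.047], [-0.8, -0.47, 0.03, 0, 0, 0.047], [-0.84, -0.41, 0.03, 0, 0, 0.047], [-0.86, -0.34, 0.03, 0, 0, 0.048], [-0.88, -0.28, 0.03, 0, 0, 0.047], [-0.91, -0.22, 0.02, 0, 0, 0.047], [-0.91, -0.15, 0.03, 0, 0, 0.047]],
  ],
  jaw=1,
  grip_force=50,
)

```text
time_s: 0.93
eef_pos: [0.3324, 0.306, 0.245]
ee_rot: [-0.0, 0.471, 0.882, -0.0]
ft_force: [0.9, 1.0, 0.1]
width: 0.0854
gripper_force: 0.0
```

send_rows(
  moves=[
    [[-0.93, -0.07, 0.03, 0, 0, 0.048], [-0.93, -0.01, 0.03, 0, 0, 0.047], [-0.92, 0.06, 0.03, 0, 0, 0.047], [-0.92, 0.12, 0.03, 0, 0, 0.047], [-0.91, 0.2, 0.02, 0, 0, 0.048], [-0.89, 0.26, 0.03, 0, 0, 0.047], [-0.87, 0.33, 0.03, 0, 0, 0.047], [-0.84, 0.39, 0.03, 0, 0, 0.047], [0, 0, 0.5, 0, 0, 0], [0, 0, 0.5, 0, 0, 0]],
  ],
)

```text
time_s: 1.77
eef_pos: [0.4786, 0.0462, 0.1961]
ee_rot: [0.001, 0.709, 0.706, 0.001]
ft_force: [-0.7, 1.4, -0.3]
width: 0.0856
gripper_force: 0.0
```

Run:
```python
from h import *
s=ctrl.get_state();print(s['time_s'],s['eef_pos'],s['ee_rot'],np.degrees(psi_of(s)[0]),s['qpos'])
cap('wrist','w1');im,P=cloud('wrist','w1')
z=P[...,2]
m=(abs(z-.12)<.008)
n,l,st,c=cv2.connectedComponentsWithStats(m.astype(np.uint8))
for i in range(1,n):
    if st[i,4]>150:
        q=P[l==i];print(st[i].tolist(),q.mean(0).round(4),cv2.minEnclosingCircle(q[:,:2].astype(np.float32)))
plan([(.477,.048,.113,0,4)])
```

```text
1.7667 [0.47862908 0.04621471 0.19613218] [0.00107746 0.70865326 0.70555523 0.00110115] -0.2510329454449726 [-0.62975792  0.27814867  0.54198304  2.09286136 -0.19540885  0.81531226
  0.02513509]
[186, 79, 51, 53, 2071] [0.4514 0.1254 0.1202] ((0.45090252161026, 0.12503935396671295), 0.0171797052025795)
[230, 192, 45, 45, 1579] [0.4779 0.0482 0.1199] ((0.4779018461704254, 0.04674803838133812), 0.01701633632183075)
[452, 287, 25, 19, 258] [ 0.6572 -0.0273  0.1201] ((0.6600261926651001, -0.030269311740994453), 0.0073125921189785)
[[0.01, 0.01, 0.49, 0, 0, -0.0], [0.0, 0.01, 0.5, 0, 0, -0.001], [0.01, 0.01, 0.49, 0, 0, 0.0], [0.0, 0.01, 0.5, 0, 0, -0.0], [0, 0, 0, 0, 0, 0], [0, 0, 0, 0, 0, 0], [0, 0, 0, 0, 0, 0], [0, 0, 0, 0, 0, 0], [0, 0, 0, 0, 0, 0], [0, 0, 0, 0, 0, 0]]
```

send_rows(
  moves=[
    [[0.04, 0, 0.26, 0, 0, 0], [0, 0, 0.26, 0, 0, 0], [0, 0, 0.26, 0, 0, 0], [0, 0, 0.26, 0, 0, 0], [0, 0, 0.26, 0, 0, 0], [0, 0, 0.26, 0, 0, 0], [0, 0, 0.26, 0, 0, 0], [0, 0, 0.26, 0, 0, 0], [0, 0, 0, 0, 0, 0], [0, 0, 0, 0, 0, 0]],
  ],
)

```text
time_s: 2.65
eef_pos: [0.4767, 0.0499, 0.112]
ee_rot: [-0.0, 0.707, 0.707, -0.001]
ft_force: [-0.3, 0.7, -0.0]
width: 0.0857
gripper_force: 0.0
```

send_rows(
  moves=[
    [[0, 0, 0, 0, 0, 0], [0, 0, 0, 0, 0, 0], [0, 0, 0, 0, 0, 0], [0, 0, 0, 0, 0, 0], [0, 0, 0, 0, 0, 0], [0, 0, 0, 0, 0, 0], [0, 0, 0, 0, 0, 0], [0, 0, -0.1, 0, 0, 0], [0, 0, -0.2, 0, 0, 0], [0, 0, -0.3, 0, 0, 0]],
  ],
  jaw=-1,
  grip_force=50,
)

```text
time_s: 3.48
eef_pos: [0.476, 0.05, 0.1364]
ee_rot: [-0.001, 0.707, 0.707, -0.001]
ft_force: [-0.1, 0.4, -2.0]
width: 0.0327
gripper_force: 49.8
```

Run:
```python
from h import *
s=ctrl.get_state();print(s['time_s'],s['eef_pos'],np.degrees(psi_of(s)[0]),s['ft_force'],s['width'])
plan([(.475,.0,.235,0,3),(.4415,-.320,.235,0,10),(.4415,-.320,.145,0,4),(.4415,-.320,.123,0,3)])
```

```text
3.4833 [0.47603849 0.04996771 0.13641798] 0.03700801737077482 [-0.10610636  0.41176773 -1.98962862] 0.03270342417370961
[[-0.42, -0.01, -0.82, 0, 0, 0.0], [-0.41, -0.01, -0.82, 0, 0, 0.0], [-0.42, -0.01, -0.82, 0, 0, 0.0], [-0.8, -0.08, 0.0, 0, 0, 0.0], [-0.8, -0.09, 0.0, 0, 0, 0.0], [-0.8, -0.08, 0.0, 0, 0, 0.0], [-0.8, -0.09, 0.0, 0, 0, 0.0], [-0.8, -0.08, 0.0, 0, 0, 0.0], [-0.8, -0.08, 0.0, 0, 0, 0.0], [-0.8, -0.09, 0.0, 0, 0, 0.0]]
[[-0.8, -0.08, 0.0, 0, 0, 0.0], [-0.8, -0.09, 0.0, 0, 0, 0.0], [-0.8, -0.08, 0.0, 0, 0, 0.0], [0.0, 0.0, 0.56, 0, 0, 0.0], [0.0, 0.0, 0.56, 0, 0, 0.0], [0.0, 0.0, 0.56, 0, 0, 0.0], [0.0, 0.0, 0.57, 0, 0, 0.0], [0.0, 0.0, 0.18, 0, 0, 0.0], [0.0, 0.0, 0.18, 0, 0, 0.0], [0.0, 0.0, 0.19, 0, 0, 0.0]]
```

send_rows(
  moves=[
    [[-0.2, 0, -0.7, 0, 0, 0], [-0.42, 0, -0.82, 0, 0, 0], [-0.62, -0.05, -0.8, 0, 0, 0], [-0.8, -0.09, -0.14, 0, 0, 0], [-0.8, -0.09, 0, 0, 0, 0], [-0.8, -0.09, 0, 0, 0, 0], [-0.8, -0.09, 0, 0, 0, 0], [-0.8, -0.09, 0, 0, 0, 0], [-0.8, -0.09, 0, 0, 0, 0], [-0.8, -0.09, 0, 0, 0, 0]],
  ],
)

```text
time_s: 4.32
eef_pos: [0.4492, -0.2247, 0.2354]
ee_rot: [-0.0, 0.707, 0.707, 0.0]
ft_force: [0.5, -0.1, -1.5]
width: 0.0324
gripper_force: 50.2
```

send_rows(
  moves=[
    [[-0.8, -0.09, 0, 0, 0, 0], [-0.8, -0.09, 0, 0, 0, 0], [-0.7, -0.09, 0, 0, 0, 0], [-0.5, 0, 0, 0, 0, 0], [-0.2, 0, 0, 0, 0, 0], [0, 0, 0.4, 0, 0, 0], [0, 0, 0.6, 0, 0, 0], [0, 0, 0.6, 0, 0, 0], [0, 0, 0.4, 0, 0, 0], [0, 0, 0, 0, 0, 0]],
  ],
)

```text
time_s: 5.15
eef_pos: [0.4405, -0.3451, 0.1593]
ee_rot: [0.002, 0.707, 0.707, 0.001]
ft_force: [-4.9, 2.8, 28.1]
width: 0.033
gripper_force: 60.3
```

Run:
```python
from h import *
s=ctrl.get_state();print(s['time_s'],s['eef_pos'],np.degrees(psi_of(s)[0]),s['ft_force'],s['width'])
im,d=cap('top','t1');z=np.load('t1.npz')
cap('wrist','w2');a=cv2.imread('pics/w2.png');b=cv2.resize(im[190:270,290:390,::-1],None,fx=4,fy=4)
cv2.imwrite('pics/j1.png',np.hstack([cv2.resize(b,(400,320)),cv2.resize(a,(400,320))]))
plan([(.4415,-.320,.120,0,6)])
```

```text
5.15 [ 0.4405112  -0.34512946  0.1593418 ] 0.03787892426462472 [-4.90539016  2.83609498 28.09284877] 0.03301683140783499
[[0.1, 0.0, 0.16, 0, 0, 0.0], [0.11, 0.01, 0.17, 0, 0, 0.0], [0.1, 0.0, 0.16, 0, 0, 0.0], [0.1, 0.01, 0.17, 0, 0, 0.0], [0.11, 0.0, 0.16, 0, 0, 0.0], [0.1, 0.01, 0.16, 0, 0, 0.0], [0, 0, 0, 0, 0, 0], [0, 0, 0, 0, 0, 0], [0, 0, 0, 0, 0, 0], [0, 0, 0, 0, 0, 0]]
```

View pics/j1.png

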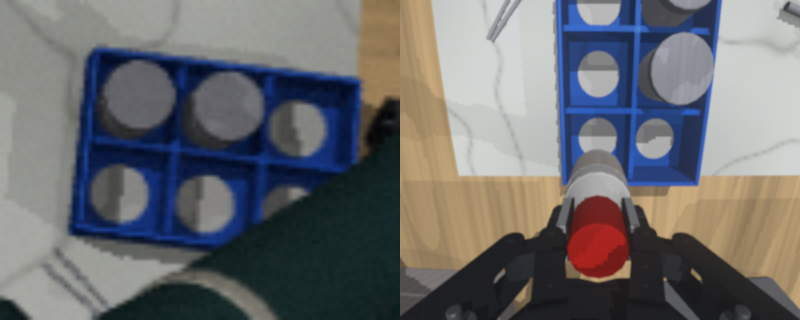

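The right half of the picture shows the white bottle resting on the crate's outer wall at y=-0.345: I overshot because my row sums were wrong. I'll lift, move back and check the bottle in the grip.

send_rows(
  moves=[
    [[0, 0, -0.3, 0, 0, 0], [0, 0, -0.4, 0, 0, 0], [0, 0, -0.4, 0, 0, 0], [0.15, 0, 0, 0, 0, 0], [0.2, 0, 0, 0, 0, 0], [0.2, 0, 0, 0, 0, 0], [0.08, 0, 0, 0, 0, 0], [0, 0, 0, 0, 0, 0], [0, 0, 0, 0, 0, 0], [0, 0, 0, 0, 0, 0]],
  ],
)

```text
time_s: 6.08
eef_pos: [0.4392, -0.3183, 0.1987]
ee_rot: [-0.0, 0.707, 0.707, -0.0]
ft_force: [-0.7, -0.6, -2.1]
width: 0.0328
gripper_force: 57.7
```

Run:
```python
from h import *
s=ctrl.get_state();p=s['eef_pos'];print(s['time_s'],p,np.degrees(psi_of(s)[0]),s['ft_force'],s['width'])
cap('wrist','w3');cap('side','s3')
im,P=cloud('wrist','w3')
h=cv2.cvtColor(im,cv2.COLOR_RGB2HSV)
m=((h[...,0]<8)|(h[...,0]>172))&(h[...,1]>150)&(abs(P[...,0]-p[0])<.05)&(abs(P[...,1]-p[1])<.05)
q=P[m];zt=np.percentile(q[:,2],98);t=q[q[:,2]>zt-.004];print('cap top',zt,zt-p[2],t.mean(0)-p,len(t), np.linalg.svd(t-t.mean(0))[2][2])
im,P=cloud('side','s3')
m=(np.hypot(P[...,0]-p[0],P[...,1]-p[1])<.04)&(P[...,2]>.07)&(P[...,2]<p[2]-.03)
q=P[m]
for a in np.arange(.07,.2,.01):
    k=q[(q[:,2]>=a)&(q[:,2]<a+.01)]
    if len(k):print(round(a,2),len(k),k.min(0).round(4),k.max(0).round(4))
a=cv2.resize(im[230:384,200:360,::-1],None,fx=3.5,fy=3.5);cv2.imwrite('pics/s3c.png',a)
```

```text
6.0833 [ 0.43919336 -0.31830577  0.19874242] 0.04037932559676227 [-0.70694228 -0.62942291 -2.133871  ] 0.03283147586183738
cap top 0.22030149942524271 0.021559080734067648 [-0.00015587  0.00154146  0.02042623] 4197 [0.00253544 0.0267989  0.99963763]
0.09 1 [ 0.4335 -0.3443  0.0991] [ 0.4335 -0.3443  0.0991]
0.1 68 [ 0.4115 -0.3455  0.1001] [ 0.4493 -0.31    0.1099]
0.11 70 [ 0.4114 -0.3455  0.1103] [ 0.4489 -0.3095  0.12  ]
0.12 78 [ 0.4111 -0.3449  0.1201] [ 0.4507 -0.3089  0.13  ]
0.13 78 [ 0.4113 -0.3452  0.1301] [ 0.4537 -0.3086  0.14  ]
0.14 85 [ 0.4109 -0.3454  0.14  ] [ 0.4524 -0.3081  0.15  ]
0.15 98 [ 0.4112 -0.3453  0.1502] [ 0.4513 -0.3057  0.1599]
0.16 107 [ 0.4116 -0.3444  0.16  ] [ 0.4579 -0.3049  0.1686]
```

View pics/s3c.png

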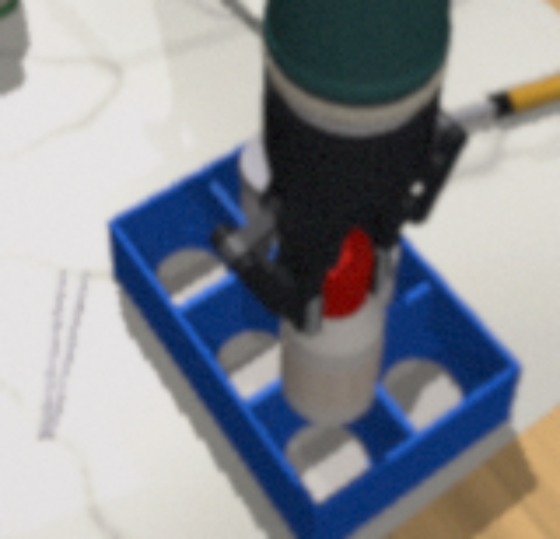

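The bottle is upright and centred over the free near-right cell, having slipped up about 13 mm in the grip. I can now set it down with the TCP at about 0.105.

send_rows(
  moves=[
    [[0, 0.05, 0.2, 0, 0, 0], [0, 0, 0.4, 0, 0, 0], [0, 0, 0.4, 0, 0, 0], [0, 0, 0.4, 0, 0, 0], [0, 0, 0.4, 0, 0, 0], [0, 0, 0.3, 0, 0, 0], [0, 0, 0.1, 0, 0, 0], [0, 0, 0.08, 0, 0, 0], [0, 0, 0.08, 0, 0, 0], [0, 0, 0, 0, 0, 0]],
  ],
)

```text
time_s: 7.02
eef_pos: [0.4417, -0.319, 0.1051]
ee_rot: [0.001, 0.707, 0.707, 0.0]
ft_force: [0.4, -0.4, -1.0]
width: 0.0326
gripper_force: 57.7
```

Run:
```python
from h import *
s=ctrl.get_state();print(s['time_s'],s['eef_pos'],s['ft_force'],s['width'])
plan([(.4415,-.318,.26,0,5),(.451,.126,.235,0,14)],p=(.4415,-.318,.1045))
plan([(.4415,-.249,.235,0,12),(.4415,-.249,.119,0,6)],p=(.451,.126,.235))
plan([(.4415,-.249,.26,0,5),(.4515,.2265,.235,0,14)],p=(.4415,-.249,.119))
plan([(.4415,-.178,.235,0,12),(.4415,-.178,.119,0,6)],p=(.4515,.2265,.235))
```

```text
7.0167 [ 0.44166939 -0.31899076  0.10509253] [ 0.42833931 -0.3944625  -1.0247498 ] 0.032616192434191116
[[0.0, 0.0, -0.78, 0, 0, 0.0], [0.0, 0.0, -0.78, 0, 0, 0.0], [0.0, 0.0, -0.77, 0, 0, 0.0], [0.0, 0.0, -0.78, 0, 0, 0.0], [0.0, 0.0, -0.78, 0, 0, 0.0], [0.79, 0.02, 0.04, 0, 0, 0.0], [0.8, 0.01, 0.05, 0, 0, 0.0], [0.79, 0.02, 0.04, 0, 0, 0.0], [0.79, 0.02, 0.05, 0, 0, 0.0], [0.79, 0.02, 0.04, 0, 0, 0.0]]
[[0.8, 0.01, 0.05, 0, 0, 0.0], [0.79, 0.02, 0.04, 0, 0, 0.0], [0.79, 0.02, 0.05, 0, 0, 0.0], [0.8, 0.02, 0.04, 0, 0, 0.0], [0.79, 0.01, 0.05, 0, 0, 0.0], [0.79, 0.02, 0.04, 0, 0, 0.0], [0.79, 0.02, 0.05, 0, 0, 0.0], [0.8, 0.01, 0.04, 0, 0, 0.0], [0.79, 0.02, 0.05, 0, 0, 0.0], [0, 0, 0, 0, 0, 0]]
[[-0.78, -0.02, 0.0, 0, 0, 0.0], [-0.78, -0.02, 0.0, 0, 0, 0.0], [-0.78, -0.02, 0.0, 0, 0, 0.0], [-0.78, -0.02, 0.0, 0, 0, 0.0], [-0.79, -0.02, 0.0, 0, 0, 0.0], [-0.78, -0.02, 0.0, 0, 0, 0.0], [-0.78, -0.02, 0.0, 0, 0, 0.0], [-0.78, -0.02, 0.0, 0, 0, 0.0], [-0.78, -0.02, 0.0, 0, 0, 0.0], [-0.78, -0.02, 0.0, 0, 0, 0.0]]
[[-0.78, -0.02, 0.0, 0, 0, 0.0], [-0.78, -0.02, 0.0, 0, 0, 0.0], [0.0, 0.
[... 708 characters left out ...]
 0.04, 0, 0, 0.0], [0.85, 0.02, 0.05, 0, 0, 0.0], [0.85, 0.01, 0.04, 0, 0, 0.0], [0, 0, 0, 0, 0, 0]]
[[-0.84, -0.02, 0.0, 0, 0, 0.0], [-0.85, -0.02, 0.0, 0, 0, 0.0], [-0.84, -0.02, 0.0, 0, 0, 0.0], [-0.84, -0.02, 0.0, 0, 0, 0.0], [-0.84, -0.03, 0.0, 0, 0, 0.0], [-0.85, -0.02, 0.0, 0, 0, 0.0], [-0.84, -0.02, 0.0, 0, 0, 0.0], [-0.84, -0.02, 0.0, 0, 0, 0.0], [-0.84, -0.02, 0.0, 0, 0, 0.0], [-0.85, -0.02, 0.0, 0, 0, 0.0]]
[[-0.84, -0.02, 0.0, 0, 0, 0.0], [-0.84, -0.02, 0.0, 0, 0, 0.0], [0.0, 0.0, 0.48, 0, 0, 0.0], [0.0, 0.0, 0.49, 0, 0, 0.0], [0.0, 0.0, 0.48, 0, 0, 0.0], [0.0, 0.0, 0.48, 0, 0, 0.0], [0.0, 0.0, 0.49, 0, 0, 0.0], [0.0, 0.0, 0.48, 0, 0, 0.0], [0, 0, 0, 0, 0, 0], [0, 0, 0, 0, 0, 0]]
```

send_rows(
  moves=[
    [[0, 0, 0.01, 0, 0, 0], [0, 0, 0, 0, 0, 0], [0, 0, 0, 0, 0, 0], [0, 0, 0, 0, 0, 0], [0, 0, 0, 0, 0, 0], [0, 0, -0.2, 0, 0, 0], [0, 0, -0.5, 0, 0, 0], [0, 0, -0.8, 0, 0, 0], [0, 0, -0.9, 0, 0, 0], [0, 0, -0.9, 0, 0, 0]],
  ],
  jaw=0.6,
)

```text
time_s: 7.85
eef_pos: [0.4407, -0.3182, 0.2379]
ee_rot: [-0.0, 0.707, 0.707, -0.0]
ft_force: [0.5, -0.5, -0.5]
width: 0.0683
gripper_force: 0.0
```

send_rows(
  moves=[
    [[0.8, 0, -0.2, 0, 0, 0], [0.8, 0, 0, 0, 0, 0], [0.8, 0, 0, 0, 0, 0], [0.8, 0, 0, 0, 0, 0], [0.8, 0, 0, 0, 0, 0], [0.8, 0, 0, 0, 0, 0], [0.8, 0.04, 0, 0, 0, 0], [0.8, 0.04, 0, 0, 0, 0], [0.8, 0.04, 0, 0, 0, 0], [0.8, 0.04, 0, 0, 0, 0]],
  ],
  jaw=1,
)

```text
time_s: 8.68
eef_pos: [0.4473, 0.0032, 0.2451]
ee_rot: [0.0, 0.707, 0.707, 0.001]
ft_force: [0.9, -0.8, -0.5]
width: 0.0854
gripper_force: 0.0
```

send_rows(
  moves=[
    [[0.8, 0.04, 0, 0, 0, 0], [0.8, 0.04, 0, 0, 0, 0], [0.8, 0, 0, 0, 0, 0], [0.7, 0, 0, 0, 0, 0], [0, 0, 0.3, 0, 0, 0], [0, 0, 0.5, 0, 0, 0], [0, 0, 0.5, 0, 0, 0], [0, 0, 0.3, 0, 0, 0], [0, 0, 0, 0, 0, 0], [0, 0, 0, 0, 0, 0]],
  ],
)

```text
time_s: 9.52
eef_pos: [0.4505, 0.1255, 0.1805]
ee_rot: [0.0, 0.707, 0.707, -0.0]
ft_force: [0.7, -0.2, -0.0]
width: 0.0854
gripper_force: 0.0
```

Run:
```python
from h import *
s=ctrl.get_state();p=s['eef_pos'];print(s['time_s'],p,s['ft_force'],s['width'])
cap('top','t4');im,P=cloud('top','t4')
h=cv2.cvtColor(im,cv2.COLOR_RGB2HSV)
m=(P[...,2]>.1)&(abs(P[...,0]-.44)<.03)&(abs(P[...,1]+.318)<.03);print('white',P[m].mean(0),P[m].max(0),P[m].min(0),m.sum())
plan([(.451,.126,.112,0,8)])
```

```text
9.5167 [0.4505284  0.12550586 0.1805193 ] [ 0.66910417 -0.20986307 -0.02642747] 0.08537659696534021
white [ 0.44072964 -0.31470872  0.12248399] [ 0.4569464  -0.29977467  0.13189144] [ 0.42480892 -0.33254875  0.10030612] 113
[[0.0, 0.0, 0.22, 0, 0, 0.0], [0.0, 0.0, 0.21, 0, 0, 0.0], [0.0, 0.0, 0.22, 0, 0, 0.0], [0.0, 0.0, 0.21, 0, 0, 0.0], [0.0, 0.0, 0.22, 0, 0, 0.0], [0.01, 0.0, 0.22, 0, 0, 0.0], [0.0, 0.0, 0.21, 0, 0, 0.0], [0.0, 0.0, 0.22, 0, 0, 0.0], [0, 0, 0, 0, 0, 0], [0, 0, 0, 0, 0, 0]]
```

send_rows(
  moves=[
    [[0, 0, 0.2, 0, 0, 0], [0, 0, 0.3, 0, 0, 0], [0, 0, 0.3, 0, 0, 0], [0, 0, 0.3, 0, 0, 0], [0, 0, 0.3, 0, 0, 0], [0, 0, 0.2, 0, 0, 0], [0, 0, 0.1, 0, 0, 0], [0, 0, 0, 0, 0, 0], [0, 0, 0, 0, 0, 0], [0, 0, 0, 0, 0, 0]],
  ],
)

```text
time_s: 10.4
eef_pos: [0.4511, 0.1259, 0.1129]
ee_rot: [0.0, 0.707, 0.707, 0.001]
ft_force: [-0.3, 0.4, 0.3]
width: 0.0853
gripper_force: 0.0
```

send_rows(
  moves=[
    [[0, 0, 0, 0, 0, 0], [0, 0, 0, 0, 0, 0], [0, 0, 0, 0, 0, 0], [0, 0, 0, 0, 0, 0], [0, 0, 0, 0, 0, 0], [0, 0, 0, 0, 0, 0], [0, 0, 0, 0, 0, 0], [0, 0, -0.1, 0, 0, 0], [0, 0, -0.2, 0, 0, 0], [0, 0, -0.3, 0, 0, 0]],
  ],
  jaw=-1,
  grip_force=70,
)

```text
time_s: 11.23
eef_pos: [0.4494, 0.1253, 0.1358]
ee_rot: [-0.0, 0.707, 0.707, -0.002]
ft_force: [0.1, 0.8, -2.7]
width: 0.0321
gripper_force: 69.7
```

send_rows(
  moves=[
    [[0, 0, -0.6, 0, 0, 0], [-0.3, 0, -0.7, 0, 0, 0], [-0.6, 0, -0.7, 0, 0, 0], [-0.8, -0.05, -0.4, 0, 0, 0], [-0.8, -0.05, 0, 0, 0, 0], [-0.8, -0.05, 0, 0, 0, 0], [-0.8, -0.05, 0, 0, 0, 0], [-0.8, -0.03, 0, 0, 0, 0], [-0.8, 0, 0, 0, 0, 0], [-0.8, 0, 0, 0, 0, 0]],
  ],
)

```text
time_s: 12.07
eef_pos: [0.4407, -0.1356, 0.2325]
ee_rot: [-0.0, 0.707, 0.707, 0.0]
ft_force: [0.9, 1.2, -3.6]
width: 0.0326
gripper_force: 70.0
```

send_rows(
  moves=[
    [[-0.8, 0, 0, 0, 0, 0], [-0.8, 0, 0, 0, 0, 0], [-0.7, 0, 0, 0, 0, 0], [-0.36, 0, 0, 0, 0, 0], [0, 0, 0, 0, 0, 0], [0, 0, 0.4, 0, 0, 0], [0, 0, 0.6, 0, 0, 0], [0, 0, 0.4, 0, 0, 0], [0, 0, 0, 0, 0, 0], [0, 0, 0, 0, 0, 0]],
  ],
)

```text
time_s: 12.9
eef_pos: [0.4411, -0.2397, 0.176]
ee_rot: [-0.001, 0.707, 0.708, -0.0]
ft_force: [-0.0, -1.2, -2.3]
width: 0.0326
gripper_force: 70.1
```

```bash
cat >> h.py <<'E'
def chk(tag):
    s=ctrl.get_state();p=s['eef_pos'];print(s['time_s'],p,np.degrees(psi_of(s)[0]),s['ft_force'],s['width'])
    cap('wrist',tag);im,P=cloud('wrist',tag)
    m=(abs(P[...,0]-p[0])<.014)&(abs(P[...,1]-p[1]+.003)<.02)&(abs(P[...,2]-p[2])<.05)
    q=P[m];zt=np.percentile(q[:,2],95);t=q[abs(q[:,2]-zt)<.003];print('cap top',zt,'rel',zt-p[2],t.mean(0)-p,len(t),np.linalg.svd(t-t.mean(0),full_matrices=False)[2][2])
E
python3 - <<'E'
from h import *
chk('w5')
E
```

```text
12.9 [ 0.44110722 -0.23974999  0.17595488] 0.07657030163125121 [-0.04175266 -1.21364916 -2.32847079] 0.03255947876692049
cap top 0.2242337620741085 rel 0.048278879716109835 [0.00014418 0.01064063 0.04884418] 360 [0.00617532 0.13787282 0.99043069]
```

send_rows(
  moves=[
    [[-0.13, 0, 0, 0, 0, 0], [-0.1, 0, 0.2, 0, 0, 0], [0, 0, 0.3, 0, 0, 0], [0, 0, 0.3, 0, 0, 0], [0, 0, 0.3, 0, 0, 0], [0, 0, 0.15, 0, 0, 0], [0, 0, 0.08, 0, 0, 0], [0, 0, 0.06, 0, 0, 0], [0, 0, 0, 0, 0, 0], [0, 0, 0, 0, 0, 0]],
  ],
)

```text
time_s: 13.78
eef_pos: [0.4419, -0.25, 0.1208]
ee_rot: [0.0, 0.707, 0.707, 0.0]
ft_force: [0.6, 0.6, -3.2]
width: 0.0323
gripper_force: 70.1
```

Run:
```python
from h import *
s=ctrl.get_state();p=s['eef_pos'];print(s['time_s'],p,s['ft_force'],s['width'])
cap('wrist','w6');im,P=cloud('wrist','w6')
m=(abs(P[...,0]-p[0])<.014)&(abs(P[...,1]-p[1]-.0)<.017)&(P[...,2]<p[2]+.03)
q=P[m];zt=np.percentile(q[:,2],90);t=q[abs(q[:,2]-zt)<.003];print('cap top',zt,'rel',zt-p[2],t.mean(0)-p,len(t),np.linalg.svd(t-t.mean(0),full_matrices=False)[2][2])
```

```text
13.7833 [ 0.44185272 -0.24997692  0.1208182 ] [ 0.55078015  0.60817848 -3.22352579] 0.032326843129271934
cap top 0.1288219770840733 rel 0.008003775922218667 [-4.77833372e-05  8.65154435e-04  7.39808442e-03] 3281 [-9.91380825e-04  1.09207788e-02  9.99939875e-01]
```

send_rows(
  moves=[
    [[0, 0, 0.07, 0, 0, 0], [0, 0, 0, 0, 0, 0], [0, 0, 0, 0, 0, 0], [0, 0, 0, 0, 0, 0], [0, 0, 0, 0, 0, 0], [0, 0, -0.2, 0, 0, 0], [0, 0, -0.5, 0, 0, 0], [0, 0, -0.8, 0, 0, 0], [0, 0, -0.8, 0, 0, 0], [0, 0, -0.7, 0, 0, 0]],
  ],
  jaw=0.6,
)

```text
time_s: 14.67
eef_pos: [0.4415, -0.2503, 0.2401]
ee_rot: [0.0, 0.707, 0.707, 0.0]
ft_force: [1.0, 0.1, 0.8]
width: 0.0684
gripper_force: 0.0
```

send_rows(
  moves=[
    [[0.5, 0, 0, 0, 0, 0], [0.9, 0, 0, 0, 0, 0], [0.9, 0, 0, 0, 0, 0], [0.9, 0, 0, 0, 0, 0], [0.9, 0, 0, 0, 0, 0], [0.9, 0, 0, 0, 0, 0], [0.9, 0.06, 0, 0, 0, 0], [0.9, 0.06, 0, 0, 0, 0], [0.9, 0.06, 0, 0, 0, 0], [0.9, 0.06, 0, 0, 0, 0]],
  ],
  jaw=1,
)

```text
time_s: 15.5
eef_pos: [0.4509, 0.0958, 0.2388]
ee_rot: [0.0, 0.707, 0.707, 0.001]
ft_force: [0.9, 0.7, -0.3]
width: 0.0856
gripper_force: 0.0
```

send_rows(
  moves=[
    [[0.9, 0, 0, 0, 0, 0], [0.9, 0, 0, 0, 0, 0], [0.9, 0, 0, 0, 0, 0], [0.6, 0, 0, 0, 0, 0], [0, 0, 0.3, 0, 0, 0], [0, 0, 0.5, 0, 0, 0], [0, 0, 0.5, 0, 0, 0], [0, 0, 0.3, 0, 0, 0], [0, 0, 0, 0, 0, 0], [0, 0, 0, 0, 0, 0]],
  ],
)

```text
time_s: 16.33
eef_pos: [0.451, 0.2259, 0.1741]
ee_rot: [0.0, 0.707, 0.707, -0.0]
ft_force: [-0.4, 0.4, 1.0]
width: 0.0852
gripper_force: 0.0
```

Run:
```python
from h import *
s=ctrl.get_state();p=s['eef_pos'];print(s['time_s'],p,s['ft_force'],s['width'])
cap('top','t7');im,P=cloud('top','t7')
for y in(-.318,-.249):
    m=(P[...,2]>.11)&(abs(P[...,0]-.44)<.03)&(abs(P[...,1]-y)<.03);print(P[m].mean(0),m.sum())
plan([(.4515,.2265,.112,0,8)])
```

```text
16.3333 [0.45095082 0.22590354 0.17411756] [-0.35217657  0.41787372  0.96313264] 0.08519175912638226
[ 0.44085401 -0.31585928  0.12361741] 104
[ 0.44249655 -0.24843453  0.12423587] 104
[[0.0, 0.0, 0.2, 0, 0, 0.0], [0.0, 0.0, 0.19, 0, 0, 0.0], [0.0, 0.0, 0.2, 0, 0, 0.0], [0.0, 0.0, 0.19, 0, 0, 0.0], [0.01, 0.0, 0.2, 0, 0, 0.0], [0.0, 0.0, 0.2, 0, 0, 0.0], [0.0, 0.0, 0.19, 0, 0, 0.0], [0.0, 0.0, 0.2, 0, 0, 0.0], [0, 0, 0, 0, 0, 0], [0, 0, 0, 0, 0, 0]]
```

send_rows(
  moves=[
    [[0, 0, 0.15, 0, 0, 0], [0, 0, 0.3, 0, 0, 0], [0, 0, 0.3, 0, 0, 0], [0, 0, 0.3, 0, 0, 0], [0, 0, 0.25, 0, 0, 0], [0, 0, 0.15, 0, 0, 0], [0, 0, 0.08, 0, 0, 0], [0, 0, 0, 0, 0, 0], [0, 0, 0, 0, 0, 0], [0, 0, 0, 0, 0, 0]],
  ],
)

```text
time_s: 17.22
eef_pos: [0.4513, 0.2263, 0.1132]
ee_rot: [0.0, 0.707, 0.707, 0.001]
ft_force: [0.0, 0.1, -1.1]
width: 0.0858
gripper_force: 0.0
```

send_rows(
  moves=[
    [[0, 0, 0, 0, 0, 0], [0, 0, 0, 0, 0, 0], [0, 0, 0, 0, 0, 0], [0, 0, 0, 0, 0, 0], [0, 0, 0, 0, 0, 0], [0, 0, 0, 0, 0, 0], [0, 0, 0, 0, 0, 0], [0, 0, -0.1, 0, 0, 0], [0, 0, -0.2, 0, 0, 0], [0, 0, -0.3, 0, 0, 0]],
  ],
  jaw=-1,
  grip_force=70,
)

```text
time_s: 18.05
eef_pos: [0.4498, 0.2256, 0.1362]
ee_rot: [-0.0, 0.707, 0.707, -0.002]
ft_force: [0.1, -0.2, -1.7]
width: 0.0326
gripper_force: 69.6
```

send_rows(
  moves=[
    [[0, 0, -0.6, 0, 0, 0], [-0.3, 0, -0.7, 0, 0, 0], [-0.6, 0, -0.7, 0, 0, 0], [-0.8, -0.05, -0.4, 0, 0, 0], [-0.8, -0.05, 0, 0, 0, 0], [-0.8, -0.05, 0, 0, 0, 0], [-0.8, -0.05, 0, 0, 0, 0], [-0.8, -0.03, 0, 0, 0, 0], [-0.8, 0, 0, 0, 0, 0], [-0.8, 0, 0, 0, 0, 0]],
  ],
)

```text
time_s: 18.88
eef_pos: [0.441, -0.0353, 0.233]
ee_rot: [-0.0, 0.707, 0.707, 0.0]
ft_force: [1.5, 0.9, -2.4]
width: 0.0328
gripper_force: 69.9
```

send_rows(
  moves=[
    [[-0.8, 0, 0, 0, 0, 0], [-0.8, 0, 0, 0, 0, 0], [-0.8, 0, 0, 0, 0, 0], [-0.8, 0, 0, 0, 0, 0], [-0.4, 0, 0, 0, 0, 0], [0, 0, 0, 0, 0, 0], [0, 0, 0.4, 0, 0, 0], [0, 0, 0.6, 0, 0, 0], [0, 0, 0.4, 0, 0, 0], [0, 0, 0, 0, 0, 0]],
  ],
)

```text
time_s: 19.72
eef_pos: [0.4397, -0.1761, 0.1741]
ee_rot: [-0.003, 0.707, 0.708, -0.002]
ft_force: [-0.6, 0.2, -2.1]
width: 0.0323
gripper_force: 69.9
```

```bash
cat > c.py <<'E'
from h import *
import sys
s=ctrl.get_state();p=s['eef_pos'];print(s['time_s'],p,np.degrees(psi_of(s)[0]),s['ft_force'],s['width'])
cap('wrist',sys.argv[1]);im,P=cloud('wrist',sys.argv[1])
m=(abs(P[...,0]-p[0])<.014)&(abs(P[...,1]-p[1]-.0)<.017)&(P[...,2]<p[2]+.03)
q=P[m];zt=np.percentile(q[:,2],90);t=q[abs(q[:,2]-zt)<.003];print('cap top',zt,'rel',zt-p[2],t.mean(0)-p,len(t),np.linalg.svd(t-t.mean(0),full_matrices=False)[2][2])
E
python3 c.py w8
```

```text
19.7167 [ 0.43968741 -0.17610764  0.17409088] 0.08901515585678937 [-0.6105575   0.24024284 -2.13246207] 0.03231644267981884
cap top 0.1818212280006499 rel 0.007730343793850125 [-3.57141087e-05  7.28755351e-04  7.14575506e-03] 3274 [0.0015154  0.00991199 0.99994973]
```

send_rows(
  moves=[
    [[-0.04, 0.04, 0.1, 0, 0, 0], [0, 0, 0.2, 0, 0, 0], [0, 0, 0.3, 0, 0, 0], [0, 0, 0.3, 0, 0, 0], [0, 0, 0.25, 0, 0, 0], [0, 0, 0.1, 0, 0, 0], [0, 0, 0.06, 0, 0, 0], [0, 0, 0.05, 0, 0, 0], [0, 0, 0.03, 0, 0, 0], [0, 0, 0, 0, 0, 0]],
  ],
)

```text
time_s: 20.6
eef_pos: [0.4438, -0.1796, 0.1211]
ee_rot: [0.0, 0.707, 0.707, 0.0]
ft_force: [0.2, -0.1, -2.2]
width: 0.0321
gripper_force: 70.0
```

send_rows(
  moves=[
    [[0, 0, 0.02, 0, 0, 0], [0, 0, 0, 0, 0, 0], [0, 0, 0, 0, 0, 0], [0, 0, 0, 0, 0, 0], [0, 0, 0, 0, 0, 0], [0, 0, -0.2, 0, 0, 0], [0, 0, -0.5, 0, 0, 0], [0, 0, -0.9, 0, 0, 0], [0, 0, -0.9, 0, 0, 0], [0, 0, -0.9, 0, 0, 0]],
  ],
  jaw=0.6,
)

```text
time_s: 21.43
eef_pos: [0.443, -0.1798, 0.2581]
ee_rot: [-0.0, 0.707, 0.707, -0.0]
ft_force: [0.9, -0.4, 0.4]
width: 0.0685
gripper_force: 0.0
```

Run:
```python
from h import *
s=ctrl.get_state();p=s['eef_pos'];print(s['time_s'],p,s['ft_force'],s['width'])
plan([(.41,.20,.265,2,10),(.40,.338,.255,3.5,8)])
```

```text
21.4333 [ 0.44299628 -0.17976671  0.25808262] [ 0.93773123 -0.37628331  0.41780993] 0.0685416167084852
[[0.95, -0.08, -0.02, 0, 0, -0.002], [0.95, -0.08, -0.01, 0, 0, -0.002], [0.95, -0.08, -0.02, 0, 0, -0.003], [0.95, -0.07, -0.02, 0, 0, -0.002], [0.95, -0.07, -0.02, 0, 0, -0.002], [0.95, -0.07, -0.01, 0, 0, -0.002], [0.95, -0.06, -0.02, 0, 0, -0.003], [0.95, -0.06, -0.02, 0, 0, -0.002], [0.95, -0.05, -0.02, 0, 0, -0.002], [0.96, -0.06, -0.01, 0, 0, -0.002]]
[[0.43, -0.02, 0.03, 0, 0, -0.002], [0.43, -0.01, 0.03, 0, 0, -0.002], [0.43, -0.01, 0.03, 0, 0, -0.002], [0.44, -0.02, 0.03, 0, 0, -0.003], [0.43, -0.01, 0.03, 0, 0, -0.002], [0.43, -0.01, 0.04, 0, 0, -0.002], [0.43, 0.0, 0.03, 0, 0, -0.002], [0.43, -0.01, 0.03, 0, 0, -0.002], [0, 0, 0, 0, 0, 0], [0, 0, 0, 0, 0, 0]]
```

send_rows(
  moves=[
    [[0.8, 0, 0, 0, 0, 0], [0.95, 0, 0, 0, 0, 0], [0.95, 0, 0, 0, 0, 0], [0.95, 0, 0, 0, 0, 0], [0.95, 0, 0, 0, 0, 0], [0.95, 0, 0, 0, 0, 0], [0.95, 0, 0, 0, 0, 0], [0.95, 0, 0, 0, 0, 0], [0.95, -0.05, 0, 0, 0, 0], [0.95, -0.05, 0, 0, 0, 0]],
  ],
  jaw=0.2,
)

```text
time_s: 22.27
eef_pos: [0.4391, 0.1962, 0.2571]
ee_rot: [0.0, 0.707, 0.707, 0.001]
ft_force: [0.8, -0.3, 0.6]
width: 0.051
gripper_force: 0.0
```

send_rows(
  moves=[
    [[0.95, -0.05, 0, 0, 0, 0], [0.95, -0.05, 0, 0, 0, 0], [0.9, -0.05, 0, 0, 0, 0], [0.65, 0, 0, 0, 0, 0], [0.1, 0, 0, 0, 0, 0], [0, 0, 0, 0, 0, -0.01], [0, 0, 0, 0, 0, -0.01], [0, 0, 0, 0, 0, -0.01], [0, 0, 0, 0, 0, -0.01], [0, 0, 0, 0, 0, 0]],
  ],
)

```text
time_s: 23.1
eef_pos: [0.4337, 0.3353, 0.2566]
ee_rot: [0.0, 0.685, 0.729, 0.0]
ft_force: [-0.2, 0.3, 0.1]
width: 0.0514
gripper_force: 0.0
```

Run:
```python
from h import *
s=ctrl.get_state();p=s['eef_pos'];print(s['time_s'],p,np.degrees(psi_of(s)[0]),s['ft_force'],s['width'],s['qpos'])
cap('wrist','w9');im,P=cloud('wrist','w9')
m0=(abs(P[...,0]-.433)<.05)&(abs(P[...,1]-.339)<.05)
for n,a,b in(('tab',.172,.19),('arm',.133,.143)):
    q=P[m0&(P[...,2]>a)&(P[...,2]<b)];print(n,len(q),np.median(q,axis=0).round(4),[np.round(v,4) for v in cv2.minAreaRect(q[:,:2].astype(np.float32))])
cap('top','t9');im,P=cloud('top','t9')
for y in(-.318,-.249,-.178):
    m=(P[...,2]>.117)&(abs(P[...,0]-.44)<.03)&(abs(P[...,1]-y)<.03);print(P[m].mean(0),m.sum())
```

```text
23.1 [0.43368742 0.33527063 0.25664152] 3.5827926218982404 [-0.19119608  0.26297499  0.09993378] 0.051373967075178384 [-1.03269809  0.29988427  0.38062061  1.87544626 -0.13168249  0.99024513
 -0.53255096]
tab 754 [0.4332 0.3393 0.1831] [array([0.4334, 0.3375]), array([0.0119, 0.0341]), np.float64(3.0619)]
arm 1791 [0.4318 0.3425 0.1383] [array([0.4337, 0.3372]), array([0.0397, 0.0508]), np.float64(2.2264)]
[ 0.44113387 -0.31620957  0.12437191] 101
[ 0.44296253 -0.24902547  0.1244478 ] 99
[ 0.44553267 -0.17872342  0.12442963] 99
```

send_rows(
  moves=[
    [[0.06, 0, 0, 0, 0, 0.01], [0, 0, 0.3, 0, 0, 0], [0, 0, 0.4, 0, 0, 0], [0, 0, 0.4, 0, 0, 0], [0, 0, 0.4, 0, 0, 0], [0, 0, 0.3, 0, 0, 0], [0, 0, 0.2, 0, 0, 0], [0, 0, 0.1, 0, 0, 0], [0, 0, 0.08, 0, 0, 0], [0, 0, 0, 0, 0, 0]],
  ],
)

```text
time_s: 24.03
eef_pos: [0.4331, 0.3389, 0.1688]
ee_rot: [0.0, 0.69, 0.724, -0.0]
ft_force: [-0.2, -0.0, 0.7]
width: 0.0511
gripper_force: 0.0
```

send_rows(
  moves=[
    [[0, 0, 0, 0, 0, 0], [0, 0, 0, 0, 0, 0], [0, 0, 0, 0, 0, 0], [0, 0, 0, 0, 0, 0], [0, 0, 0, 0, 0, 0], [0, 0, 0, 0, 0, 0], [0, 0, 0, 0, 0, 0], [0, 0, 0, 0, 0, 0], [0, 0, -0.1, 0, 0, 0], [0, 0, -0.2, 0, 0, 0]],
  ],
  jaw=-1,
  grip_force=90,
)

```text
time_s: 24.87
eef_pos: [0.4323, 0.3382, 0.1803]
ee_rot: [0.0, 0.69, 0.724, -0.001]
ft_force: [-0.7, -0.3, -1.0]
width: 0.0111
gripper_force: 87.6
```

Run:
```python
from h import *
s=ctrl.get_state();p=s['eef_pos'];print(s['time_s'],p,np.degrees(psi_of(s)[0]),s['ft_force'],s['width'])
# rail fit
_,A=cloud('top','top0');_,B=cloud('side','side0')
for Q,sl in((A,np.s_[138:162,172:290]),(B,np.s_[110:200,210:310])):
    q=Q[sl].reshape(-1,3);q=q[(abs(q[:,0]-.65)<.03)&(q[:,2]>.18)&(q[:,2]<.197)&(q[:,1]>-.01)&(q[:,1]<.28)]
    f=np.polyfit(q[:,1],q[:,0],1);print(f,[np.polyval(f,v) for v in(.239,.139,.031)],len(q))
    for y in(.239,.031):
        k=q[abs(q[:,1]-y)<.02];t=k[k[:,2]>np.percentile(k[:,2],70)];print(k.min(0).round(4),k.max(0).round(4),t.mean(0).round(4))
```

```text
24.8667 [0.43230659 0.33824176 0.18031402] 2.7417190072984488 [-0.7453507  -0.30566205 -0.99301851] 0.01105854727791788
[-0.05914963  0.65838796] [np.float64(0.6442511976471448), np.float64(0.6501661610550337), np.float64(0.6565543215355537)] 392
[0.6369 0.2197 0.1827] [0.6523 0.2582 0.1952] [0.6429 0.2376 0.1923]
[0.6506 0.0131 0.1817] [0.6653 0.0496 0.1953] [0.6575 0.0325 0.1926]
[-0.06298076  0.65515395] [np.float64(0.6401015484339125), np.float64(0.6463996244681242), np.float64(0.6532015465850728)] 369
[0.6345 0.2193 0.181 ] [0.6486 0.2582 0.1942] [0.6418 0.235  0.1913]
[0.6484 0.0127 0.1815] [0.6628 0.0484 0.1931] [0.6547 0.0293 0.1913]
```

Run:
```python
from h import *
plan([(.44,.32,.24,2.7,3),(.55,.241,.278,3.5,7)])
```

```text
[[-0.15, 0.06, -0.5, 0, 0, 0.0], [-0.16, 0.05, -0.49, 0, 0, 0.0], [-0.15, 0.06, -0.5, 0, 0, 0.0], [-0.3, 0.38, -0.14, 0, 0, -0.001], [-0.3, 0.38, -0.13, 0, 0, -0.001], [-0.31, 0.38, -0.14, 0, 0, -0.002], [-0.3, 0.37, -0.13, 0, 0, -0.001], [-0.3, 0.38, -0.14, 0, 0, -0.001], [-0.31, 0.38, -0.14, 0, 0, -0.001], [-0.3, 0.37, -0.13, 0, 0, -0.001]]
```

send_rows(
  moves=[
    [[-0.15, 0.06, -0.5, 0, 0, 0], [-0.16, 0.05, -0.5, 0, 0, 0], [-0.15, 0.06, -0.5, 0, 0, 0], [-0.3, 0.38, -0.14, 0, 0, -0.001], [-0.3, 0.38, -0.13, 0, 0, -0.001], [-0.31, 0.38, -0.14, 0, 0, -0.002], [-0.3, 0.37, -0.13, 0, 0, -0.001], [-0.3, 0.38, -0.14, 0, 0, -0.001], [-0.31, 0.38, -0.14, 0, 0, -0.001], [-0.2, 0.2, -0.13, 0, 0, -0.001]],
  ],
)

```text
time_s: 25.7
eef_pos: [0.5453, 0.2435, 0.2797]
ee_rot: [0.001, 0.686, 0.727, -0.0]
ft_force: [0.7, -1.0, -2.0]
width: 0.0107
gripper_force: 87.8
```

Run:
```python
from h import *
s=ctrl.get_state();p=s['eef_pos'];print(s['time_s'],p,np.degrees(psi_of(s)[0]),s['ft_force'],s['width'])
im,d=cap('side','s10');cap('wrist','w10');w=np.load('w10.npz')['im']
im2,P=cloud('wrist','w10')
m=(abs(P[...,0]-.65)<.04)&(P[...,2]>.18)&(P[...,2]<.2)&(abs(P[...,1]-.22)<.12);q=P[m]
print('rail wrist',len(q),np.polyfit(q[:,1],q[:,0],1) if len(q)>10 else '',q.min(0),q.max(0))
h=cv2.cvtColor(im2,cv2.COLOR_RGB2HSV);k=m&(h[...,0]>20)&(h[...,0]<35)&(h[...,1]>140);print('yel',k.sum(),P[k].mean(0),P[k].min(0),P[k].max(0))
cv2.imwrite('pics/j10.png',np.hstack([cv2.resize(im[80:230,130:330,::-1],(400,300)),cv2.resize(w[:,:,::-1],(400,300))]))
plan([(.60,.240,.278,3.5,4),(.6435,.239,.278,3.5,4)])
```

```text
25.7 [0.54526197 0.2435223  0.2797116 ] 3.3457596322416165 [ 0.65747417 -0.97939396 -2.03328865] 0.010739216855070503
rail wrist 3016 [-0.06652839  0.65812688] [0.62980956 0.11913612 0.1812109 ] [0.65661581 0.31774099 0.19594379]
yel 402 [0.64219591 0.23855832 0.19014538] [0.6368375  0.22646996 0.1847332 ] [0.64950973 0.250132   0.19314191]
[[-0.04, 0.34, 0.01, 0, 0, -0.001], [-0.04, 0.34, 0.02, 0, 0, -0.0], [-0.04, 0.34, 0.01, 0, 0, -0.001], [-0.04, 0.34, 0.01, 0, 0, -0.001], [-0.02, 0.27, 0.0, 0, 0, 0.0], [-0.03, 0.27, 0.0, 0, 0, 0.0], [-0.02, 0.27, 0.0, 0, 0, 0.0], [-0.03, 0.27, 0.0, 0, 0, 0.0], [0, 0, 0, 0, 0, 0], [0, 0, 0, 0, 0, 0]]
```

View pics/j10.png

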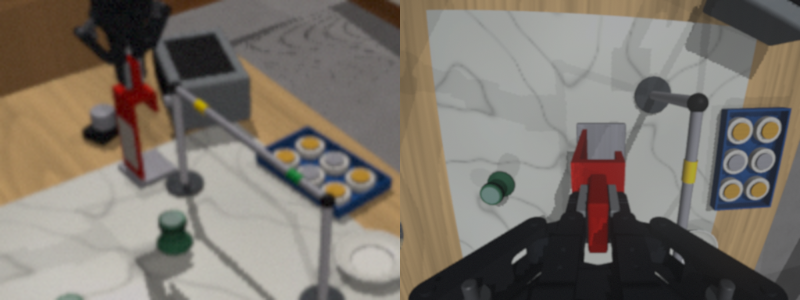

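The hanger hangs upright in the grip, mouth facing the rail. Its lip, at about z 0.218, is above the bar.

send_rows(
  moves=[
    [[-0.04, 0.2, 0.01, 0, 0, -0.001], [-0.04, 0.34, 0.01, 0, 0, 0], [-0.04, 0.34, 0.01, 0, 0, -0.001], [-0.04, 0.34, 0, 0, 0, 0], [-0.04, 0.34, 0, 0, 0, 0], [-0.02, 0.34, 0, 0, 0, 0], [-0.02, 0.32, 0, 0, 0, 0], [-0.02, 0.2, 0, 0, 0, 0], [0, 0, 0, 0, 0, 0], [0, 0, 0, 0, 0, 0]],
  ],
)

```text
time_s: 26.63
eef_pos: [0.6403, 0.2417, 0.2771]
ee_rot: [-0.0, 0.684, 0.729, -0.001]
ft_force: [-0.3, 0.5, -1.8]
width: 0.011
gripper_force: 87.9
```

Run:
```python
from h import *
s=ctrl.get_state();p=s['eef_pos'];print(s['time_s'],p,np.degrees(psi_of(s)[0]),s['ft_force'],s['width'])
plan([(.643,.239,.231,3.5,8)])
```

```text
26.6333 [0.64028551 0.24174149 0.27714625] 3.6855122116755643 [-0.2506707   0.54591458 -1.79020399] 0.011028763550655058
[[-0.01, 0.01, 0.14, 0, 0, 0.0], [-0.01, 0.01, 0.15, 0, 0, 0.001], [-0.01, 0.0, 0.14, 0, 0, -0.0], [-0.01, 0.01, 0.15, 0, 0, 0.0], [-0.01, 0.01, 0.14, 0, 0, 0.0], [0.0, 0.01, 0.15, 0, 0, 0.001], [-0.01, 0.01, 0.14, 0, 0, -0.0], [-0.01, 0.0, 0.14, 0, 0, 0.0], [0, 0, 0, 0, 0, 0], [0, 0, 0, 0, 0, 0]]
```

send_rows(
  moves=[
    [[-0.03, 0.05, 0.05, 0, 0, 0], [-0.03, 0.03, 0.1, 0, 0, 0], [0, 0, 0.15, 0, 0, 0], [0, 0, 0.2, 0, 0, 0], [0, 0, 0.2, 0, 0, 0], [0, 0, 0.2, 0, 0, 0], [0, 0, 0.15, 0, 0, 0], [0, 0, 0.07, 0, 0, 0], [0, 0, 0.04, 0, 0, 0], [0, 0, 0, 0, 0, 0]],
  ],
)

```text
time_s: 27.47
eef_pos: [0.6443, 0.2389, 0.2311]
ee_rot: [-0.0, 0.684, 0.729, -0.0]
ft_force: [-0.3, 0.2, -1.1]
width: 0.0112
gripper_force: 87.9
```

Run:
```python
from h import *
s=ctrl.get_state();p=s['eef_pos'];print(s['time_s'],p,np.degrees(psi_of(s)[0]),s['ft_force'],s['width'])
cap('wrist','w11');im,P=cloud('wrist','w11')
h=cv2.cvtColor(im,cv2.COLOR_RGB2HSV)
m=((h[...,0]<8)|(h[...,0]>172))&(h[...,1]>130)&(abs(P[...,0]-p[0])<.06)&(abs(P[...,1]-p[1])<.06)
q=P[m];a=q[(q[:,2]>p[2]-.04)&(q[:,2]<p[2]-.022)];print('arm',len(a),np.median(a,axis=0),[np.round(v,4) for v in cv2.minAreaRect(a[:,:2].astype(np.float32))])
t=q[(q[:,2]>p[2]+.008)&(q[:,2]<p[2]+.02)];print('tab',np.median(t,axis=0))
im2,d=cap('side','s11')
cv2.imwrite('pics/j11.png',np.hstack([cv2.resize(im2[80:230,150:350,::-1],(400,300),interpolation=2),cv2.resize(im[:,:,::-1],(400,300))]))
```

```text
27.4667 [0.64426306 0.23894452 0.23109964] 3.642023373655361 [-0.279856    0.21393391 -1.10141984] 0.011163311628467695
arm 2142 [0.64231982 0.25461784 0.19938183] [array([0.6431, 0.2507]), array([0.0392, 0.0236]), np.float64(3.8602)]
tab [0.64401181 0.24094282 0.24422024]
```

View pics/j11.png

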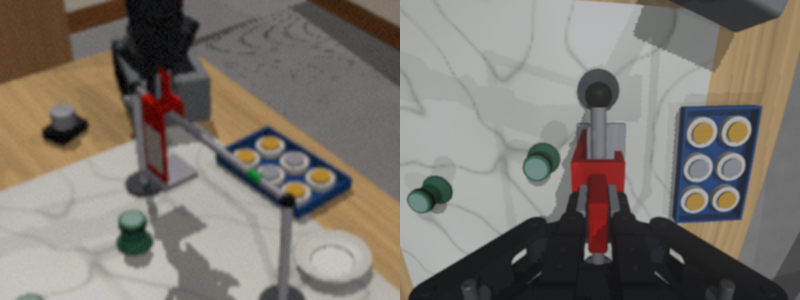

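The hanger is hooked over the bar at the yellow band, with the arm's underside at z≈0.191. Next I slide it along the rail.

send_rows(
  moves=[
    [[-0.2, 0, 0, 0, 0, 0], [-0.35, 0, 0, 0, 0, 0], [-0.35, 0, 0, 0, 0, 0], [-0.35, -0.01, 0, 0, 0, 0], [-0.35, 0, 0, 0, 0, 0], [-0.35, 0, 0, 0, 0, 0], [-0.35, 0, 0, 0, 0, 0], [-0.35, -0.01, 0, 0, 0, 0], [-0.35, 0, 0, 0, 0, 0], [-0.3, 0, 0, 0, 0, 0]],
  ],
)

```text
time_s: 28.4
eef_pos: [0.652, 0.1052, 0.2315]
ee_rot: [0.0, 0.685, 0.729, -0.0]
ft_force: [0.0, -0.6, -1.1]
width: 0.011
gripper_force: 87.9
```

Run:
```python
from h import *
s=ctrl.get_state();p=s['eef_pos'];print(s['time_s'],p,np.degrees(psi_of(s)[0]),s['ft_force'],s['width'])
plan([(.656,.032,.2305,3.5,7)])
```

```text
28.4 [0.65199949 0.10519012 0.23154932] 3.5949025903604466 [ 0.03544552 -0.57106711 -1.14572331] 0.010986339069023791
[[-0.26, 0.0, 0.0, 0, 0, 0.0], [-0.26, 0.0, 0.01, 0, 0, 0.0], [-0.27, -0.01, 0.0, 0, 0, 0.0], [-0.26, 0.0, 0.0, 0, 0, 0.001], [-0.26, 0.0, 0.01, 0, 0, -0.0], [-0.26, 0.0, 0.0, 0, 0, -0.0], [-0.26, 0.0, 0.01, 0, 0, 0.0], [0, 0, 0, 0, 0, 0], [0, 0, 0, 0, 0, 0], [0, 0, 0, 0, 0, 0]]
```

send_rows(
  moves=[
    [[-0.28, 0, 0, 0, 0, 0], [-0.3, 0, 0, 0, 0, 0], [-0.3, 0, 0, 0, 0, 0], [-0.3, 0, 0, 0, 0, 0], [-0.3, -0.01, 0, 0, 0, 0], [-0.23, 0, 0, 0, 0, 0], [-0.1, 0, 0, 0, 0, 0], [0, 0, 0.02, 0, 0, 0], [0, 0, 0.02, 0, 0, 0], [0, 0, 0, 0, 0, 0]],
  ],
)

```text
time_s: 29.23
eef_pos: [0.6562, 0.0356, 0.2299]
ee_rot: [-0.0, 0.684, 0.73, 0.0]
ft_force: [0.1, -0.3, -1.0]
width: 0.0111
gripper_force: 88.3
```

Run:
```python
from h import *
s=ctrl.get_state();p=s['eef_pos'];print(s['time_s'],p,np.degrees(psi_of(s)[0]),s['ft_force'],s['width'])
cap('wrist','w12');im,P=cloud('wrist','w12')
h=cv2.cvtColor(im,cv2.COLOR_RGB2HSV)
m=((h[...,0]<8)|(h[...,0]>172))&(h[...,1]>130)&(abs(P[...,0]-p[0])<.06)&(abs(P[...,1]-p[1])<.06)
q=P[m];a=q[(q[:,2]>p[2]-.04)&(q[:,2]<p[2]-.022)];print('arm',len(a),np.median(a,axis=0),[np.round(v,4) for v in cv2.minAreaRect(a[:,:2].astype(np.float32))])
k=(P[...,2]>.18)&(P[...,2]<.196)&(abs(P[...,0]-.65)<.03)&(P[...,1]>.06)&(P[...,1]<.25);r=P[k];print('rail',np.polyfit(r[:,1],r[:,0],1))
```

```text
29.2333 [0.65619687 0.03556031 0.2299093 ] 3.694327851694626 [ 0.06541761 -0.34432299 -0.99992477] 0.011117662827446593
arm 2140 [0.6543426  0.05127542 0.19823156] [array([0.6551, 0.0472]), array([0.0392, 0.0237]), np.float64(3.5979)]
rail [-0.06608789  0.6598345 ]
```

send_rows(
  moves=[
    [[-0.06, 0, 0, 0, 0, 0], [-0.05, 0, 0, 0, 0, 0], [0, 0, 0.02, 0, 0, 0], [0, 0, 0.02, 0, 0, 0], [0, 0, 0.02, 0, 0, 0], [0, 0, 0, 0, 0, 0], [0, 0, 0, 0, 0, 0], [0, 0, 0, 0, 0, 0], [0, 0, 0, 0, 0, 0], [0, 0, 0, 0, 0, 0]],
  ],
)

```text
time_s: 30.12
eef_pos: [0.6566, 0.0309, 0.2298]
ee_rot: [-0.0, 0.684, 0.729, 0.001]
ft_force: [-5.0, 0.7, 10.5]
width: 0.011
gripper_force: 89.9
```

Run:
```python
from h import *
s=ctrl.get_state();p=s['eef_pos'];print(s['time_s'],p,s['ft_force'],s['width'])
im,P=cloud('side','side0');cap('side','s13');im,P=cloud('side','s13')
h=cv2.cvtColor(im,cv2.COLOR_RGB2HSV)
m=((h[...,0]<8)|(h[...,0]>172))&(h[...,1]>130)&(abs(P[...,0]-p[0])<.06)&(abs(P[...,1]-p[1])<.06)
q=P[m];a=q[(q[:,2]>.185)&(q[:,2]<.21)];print(a.min(0),a.max(0))
```

```text
30.1167 [0.65655163 0.03088764 0.22976127] [-4.99430867  0.70018129 10.46296545] 0.010969712853184358
[0.63257991 0.00208394 0.18508349] [0.67327465 0.05212944 0.20989944]
```

send_rows(
  moves=[
    [[0, 0, -0.02, 0, 0, 0], [0, 0, -0.01, 0, 0, 0], [0, 0, 0, 0, 0, 0], [0, 0, 0, 0, 0, 0], [0, 0, 0, 0, 0, 0], [0, 0, 0, 0, 0, 0], [0, 0, 0, 0, 0, 0], [0, 0, 0, 0, 0, 0], [0, 0, 0, 0, 0, 0], [0, 0, 0, 0, 0, 0]],
  ],
)

```text
time_s: 31.0
eef_pos: [0.6566, 0.0309, 0.2298]
ee_rot: [-0.0, 0.684, 0.729, 0.001]
ft_force: [-3.7, 1.9, 7.9]
width: 0.0114
gripper_force: 89.0
```

send_rows(
  moves=[
    [[0, 0, 0, 0, 0, 0], [0, 0, 0, 0, 0, 0], [0, 0, 0, 0, 0, 0], [0, 0, 0, 0, 0, 0], [0, 0, 0, 0, 0, 0], [0, 0, 0, 0, 0, 0], [0, 0, -0.1, 0, 0, 0], [0, 0, -0.3, 0, 0, 0], [0, 0, -0.5, 0, 0, 0], [0, 0, -0.5, 0, 0, 0]],
  ],
  jaw=0,
  grip_force=20,
)

```text
time_s: 31.83
eef_pos: [0.6563, 0.0304, 0.2859]
ee_rot: [-0.0, 0.684, 0.729, -0.0]
ft_force: [0.1, 0.4, 0.3]
width: 0.0427
gripper_force: 0.0
```

send_rows(
  moves=[
    [[0, 0, -0.6, 0, 0, 0], [0, 0, -0.6, 0, 0, 0], [0, 0, -0.5, 0, 0, 0], [0, -0.5, 0, 0, 0, 0], [0, -0.8, 0, 0, 0, 0], [0, -0.8, 0, 0, 0, 0], [0, -0.8, 0, 0, 0, 0], [0, -0.4, 0, 0, 0, 0], [0, 0, 0, 0, 0, 0], [0, 0, 0, 0, 0, 0]],
  ],
)

```text
time_s: 32.67
eef_pos: [0.5249, 0.0221, 0.3543]
ee_rot: [0.001, 0.684, 0.729, 0.002]
ft_force: [0.7, -0.2, 0.4]
width: 0.0424
gripper_force: 0.0
```

Run:
```python
from h import *
s=ctrl.get_state();p=s['eef_pos'];print(s['time_s'],p,s['ft_force'],s['width'])
ims=[]
for n,t in(('side','s14'),('top','t14')):
    cap(n,t);im,P=cloud(n,t);ims.append(im)
    h=cv2.cvtColor(im,cv2.COLOR_RGB2HSV)
    m=((h[...,0]<8)|(h[...,0]>172))&(h[...,1]>130)&(abs(P[...,0]-.656)<.06)&(abs(P[...,1]-.03)<.06)
    q=P[m]
    for a,b in((.07,.17),(.185,.205),(.21,.25)):
        k=q[(q[:,2]>a)&(q[:,2]<b)]
        if len(k):print(n,a,len(k),k.min(0).round(4),np.median(k,axis=0).round(4),k.max(0).round(4))
cv2.imwrite('pics/j14.png',np.hstack([cv2.resize(ims[0][100:384,180:400,::-1],(390,500)),cv2.resize(ims[1][130:270,270:390,::-1],(400,500))]))
```

```text
32.6667 [0.5248964  0.022136   0.35431663] [ 0.67665263 -0.21757488  0.37315715] 0.04242780925935732
side 0.07 131 [0.6335 0.0008 0.0701] [0.637  0.0125 0.1384] [0.6417 0.0521 0.1698]
side 0.185 206 [0.6322 0.0029 0.1851] [0.645  0.0179 0.1974] [0.6738 0.0539 0.205 ]
side 0.21 141 [0.6454 0.0111 0.2105] [0.6501 0.0246 0.2306] [0.6604 0.0444 0.2463]
```

View pics/j14.png

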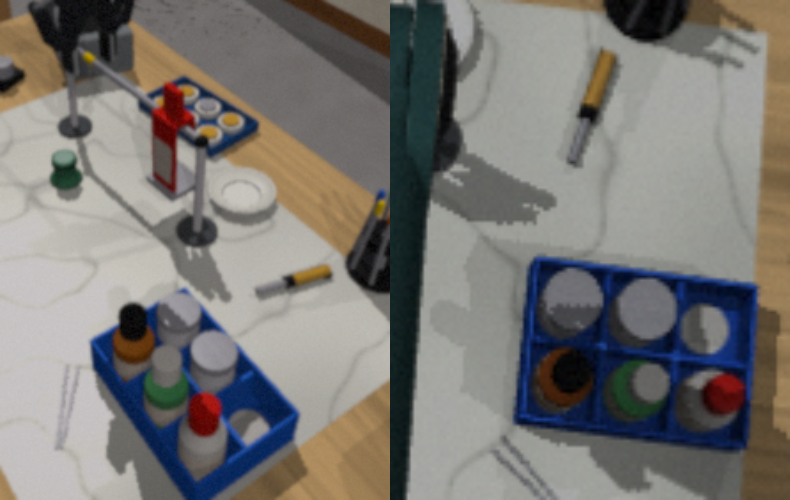

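The picture shows the hanger hanging upright over the green band. The three bottles stand in the near row of cells and both tins are untouched.

```bash
python3 -c "
from bench import close_job
print(close_job())"
```

```text
the job is handed in; nothing more can be done
None
```

I handed the job in after about 33 s: all three bottles stand in free cells, and the hanger hangs upright within about 3 mm of the green band's middle. On the way, the white bottle briefly touched down on the crate wall, at about 28 N, before I lifted it and set it in its cell.

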